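Unlatch the battery box, eject the pack and stand it in the charging tray

ROBOT

A 6-joint arm with a two-finger parallel gripper is mounted at the origin on a cart in front of the work surface, level with it; the furniture and walls round the work are solid. World frame = base frame: x ahead of the robot, y to its left, z up, the work surface at z = 0. Lengths are in m, angles in rad, forces in N, time in s.
With the tool pointing down it reaches from about 0.4 to 0.825 m from the base axis. Payload 7 kg.
Tool frame: the origin (TCP) lies midway between the tips of the shut fingers; the grasp point (between the pads) lies 19 mm behind it; z points along the fingers, y is the direction in which the jaws open and shut (so a half turn about z gives the same grasp; the last joint's range is limited). The gripper opens to 88 mm and grips with 3 to 60 N. Pads are 19 mm wide; open, the fingers measure 130 mm over their backs; the gripper's body (78 mm by 193 mm) begins 47 mm behind the grasp point.
Start: joints at [1.621, 0.359, 0.012, 0, -1.224, -0.288], TCP at [0.159, 0.656, 0.227] pointing down, gripper open.
Joint ranges: [-3.07, 3.07], [-1.43, 2.12], [-1.02, 1.25], [-3.03, 1.67], [-3.05, -0], [-3.03, 3.03]. Speed limits (rad/s): [2.39, 2.39, 3.01, 3.14, 3.14, 3.14].

INTERFACE

Orientations are given as a 3x3 rotation matrix whose columns are the frame's x, y, z axes.
In Python, from workcell import r gives the robot as it stands.
- The arm moves only by the tool send_rows, never from a script. Its argument "moves" is text: rows parted by semicolons, each of 7 numbers parted by spaces: the shift along the tool's x, y, z in units of 150 mm (1.0 is 150 mm), then the turn, a rotation vector about the tool's x, y, z in units of 360 degrees (1.0 is 360 degrees), then the opening, from 0 (shut) to 1 (fully open). In form: tx ty tz rx ry rz gripper; .... A call has 1 to 10 rows; each row is the pose to reach, as a shift and turn from the pose commanded when the call began, along the tool's axes at that moment, turning the shorter way round; what a row does not reach only later rows make up. A row lasts 1/12 s, in which the tool goes at most 41.7 mm and 7.16 degrees, less where a joint would pass 70% of its speed; a pose out of reach is approached as far as the arm can. A call with a number of a shift or a turn outside -1 to 1 is refused whole. A call with a gripper value outside its range is refused whole. The fingers move at their own pace and stop on an object; "squeeze" is the grip in N (left out, the last holds). Time passes only in rows, so rows that repeat a pose let the fingers close. It gives the time, the measured TCP pose, the force and the opening at its end, in the units of the state.
- r.observe(): the state, without advancing time (a new reading comes with each control period).
- r.snapshot(name): name is "side" or "top"; returns (picture, depth): 384x512x3 uint8, red, green, blue; 384x512 float32, m along the optical axis (not along the pixel's ray), 0 where there is no reading.
- r.get_calibration(name): a dict with "intrinsics" (3x3 intrinsics, pixels), "position" and "orientation" of the camera in the world. Camera axes: x right, y down, z forward; pixel columns grow to the right and rows downward; lengths in m; the calibration is good to about 2 mm. A picture is of the moment at which its call begins. get_calibration takes no time and is no camera call.
- r.hand_in(): hands the job in, once; it reports no verdict.
The state is a dict: "time_s": time; "q": joint angles; "joint_vel": joint speeds; "tau": joint torques, N m; "tool_pos": TCP position; "tcp_rot": TCP orientation; "ft_force": force on the tool from outside, world axes, zero at the start; "moment": the same for the moment, N m; "finger_gap": finger opening in m.
Only numpy, scipy, OpenCV 4.12 (cv2) and the standard library are available. Lean on these libraries where they do the work, as an engineer would, in place of code of your own. Each camera call takes 0.05 s, during which the arm holds its last target.

TASK

The pack in the grey battery box on the left of the bench is flat and has to go on charge: lift the draw-latch lever on the front of the box until its wire hook comes off the keeper, swing the lid right back so that it stays open, and press the pack down until its catch lets go and it springs up. Then draw it out and stand it upright, fully home, in the charging tray and let go. Leave the lid open, and do not knock the flask, the plug gauge or the ring stacks beside the box.

Things in the scene. Friction and masses are not known exactly. Their poses are not given: they have to be found in the camera images.
- battery_box: Grey steel battery box fixed to the bench, 100 deep (x) x 150 wide (y) x 118 mm high without its lid; origin under the centre of its underside, +z up, its front (latch side) faces its own -x. An upright well 68 (x) x 54 (y) mm, centred in the deck, holds the pack; 118 mm is the height of the deck.
- latch_lever (a joint): Over-centre lever of the draw latch, rad: 0 = shut, lying down along the front; grows as its free lower end is swung out from the front and up (about box +y), to at most 2.3. It resists up to its centre, about 0.45 (1 to 2 N at the tip), then eases. At 1.6 to 1.7 the hook has risen over the keeper's lip and springs away to the front; let go earlier, it stays hooked. Later, the lever just drops back.
- lever_pivot (a point): Axis of the lever, 13 mm out from the front face, 100 mm above the box's underside, mid-width (box frame x -63, y 0, z 100 mm). Fixed on the box.
- lever_tip (a point): Middle of the lever's flared free end, a steel plate 40 mm wide (box y), 4 mm thick and 22 mm long; about 52 mm from the pivot. Shut, it is 22 mm out from the front face and 49 mm above the bench, the end of the plate at 40 mm. It can be pinched across its 40 mm width (along box y) and turns between the fingers. Moves with the lever.
- hook_bar (a point): Middle of the cross bar (4 mm thick, 26 mm long along box y) of the wire hook that the lever draws down; shut, it sits on the keeper. Once free it stays sprung away in front of the latch, more than 25 mm off the keeper.
- keeper (a point): Where the hook's bar sits on the lid's keeper when shut: a shelf with an upturned round lip 3.5 mm high, on the front of the lid, 131 mm above the bench, 7 mm out from the front face. Moves with the lid.
- lid (a joint): Lid of the box, rad: 0 = shut, grows as it is swung up and back about the hinge along the box's upper back edge (box frame x +52, z 118 mm, axis y), to 1.85. 0.28 kg. It falls shut below about 1.0 and falls back open by itself above about 1.15. The latch must be off before it can be lifted.
- lid_tab (a point): Middle of the thumb tab that juts forward from the lid's front top edge: 30 mm wide (box y), 6 mm thick, 28 mm clear of the lid's front. Shut, 155 mm above the bench and 68 mm in front of the box's centre. It can be pinched across its 30 mm width (along box y). Moves with the lid.
- carriage (a joint): Sprung carriage under the pack at the foot of the well, m: 0 (to +0.0015) = latched in; negative = pressed deeper. Pressing the pack down 8 to 9 mm (catch at about -0.0065, stop at -0.0095), with 3 to 8 N, trips the push-push catch; when let up it then rises with the pack to +0.026 and stays up.
- pack: Battery pack, a dark block 64 (x) x 50 (y) x 100 mm high, 0.3 kg; origin in the centre of its underside, +z up. Stands loose on the carriage in the well, upright, its axes along the box's. Latched in, its top is 8 mm above the deck (126 mm above the bench); sprung up, 34 mm above the deck. It can be pinched across its 50 mm (box y).
- pack_top (a point): Centre of the pack's top face.
- charger: Charging tray fixed to the bench, grey, 96 (x) x 82 (y) x 26 mm with a low black front at its own -x; origin in the centre of its underside. Its rectangular recess, 74 (x) x 60 (y) mm and 12 mm deep, takes the foot of the pack, its 64 mm side along the tray's x, either way round.
- charger_floor (a point): Centre of the recess's floor, 14 mm above the bench.
- tea_flask: Grey travel flask with a black lid, 86 mm wide, 170 mm tall; origin under its centre. A bystander.
- ring_stack_a: Stack of plated rings on a core, about 70 mm wide, 119 mm tall; origin under its centre. A bystander beside the box.
- plug_gauge: Plug gauge lying down, 39 x 108 x 39 mm (long along its y); origin under its centre. A bystander.
- carriage_top (a point): Middle of the carriage plate's upper face, on which the pack stands (26 mm above the bench when latched in).
- ring_stack_b: Stack of plated rings on a core, about 75 mm wide, 128 mm tall; origin under its centre. A bystander beside the box.

How it is judged:
On the way, in this order (a step that is already met when the one before it is completed fails the run):
1. the wire hook is off the keeper while the lid is still down (distance between hook_bar and keeper above 0.02 m and value of joint lid below 0.1 rad), for 0.2 s.
2. the lid is swung right back (value of joint lid above 1.6 rad), for 0.2 s.
3. the pack is pressed down past its catch (value of joint carriage below -0.0055 m and distance between pack_top and carriage_top below 0.103 m).
4. the carriage has sprung up with the pack (value of joint carriage above 0.022 m and value of joint lid above 1.4 rad), for 0.1 s.
At the end, for the whole second after the job is handed in: The pack stands upright (within 0.08 rad) and at rest on the floor of the charging tray's recess (within 4 mm of it, 11 mm of its centre), its long side along the tray's, and the lid of the box is still swung back (above 1.6 rad) (horizontal distance between pack and charger_floor below 0.011 m and z of pack in the frame of charger_floor below 0.004 m and angle between pack's own z axis and vertical below 0.08 rad and angle between the x axis of pack and the x axis of charger, either way round below 0.35 rad and linear speed of pack below 0.02 m/s and value of joint lid above 1.6 rad); the robot touches nothing.
It fails at once if a bystander is moved by more than 30 mm or tipped over (distance of any of tea_flask, ring_stack_a, plug_gauge, ring_stack_b from where it was at the start of the episode above 0.03 m or angle between any of tea_flask, ring_stack_a, ring_stack_b's own z axis and vertical above 0.4 rad).
It also fails if it takes over 72 s, if anything falls off the work surface, if the arm or the gripper's body presses on something with over 40 N, if the wrist force passes 120 N, or if a joint passes its speed limit or range.

## Working session

There is one attempt and no reset: what is moved stays moved. The work goes in short steps, Python scripts to look and compute and a tool call to move; the robot and the scene stay as the last step left them, time stands still between calls to the robot, and variables do not carry over. Pictures are saved under pics/ and viewed, and the job is handed in when it is done.

Besides the shell and the picture viewer there is one more tool, called after "Call:" as name(argument=value, ...), one argument or row to a line, values as JSON. send_rows: Moves the arm, as the interface text tells. Its arguments: {"type":"object","properties":{"moves":{"type":"string"},"squeeze":{"type":"number"}},"required":["moves"]}

```bash
ls; mkdir -p pics
cat > h.py <<'E'
import numpy as np, cv2
from workcell import r
def shot(n,out):
    p,d=r.snapshot(n); np.savez('pics/'+out+'.npz',p=p,d=d); cv2.imwrite('pics/'+out+'.png',cv2.cvtColor(p,cv2.COLOR_RGB2BGR)); return p,d
def crop(out,u0,v0,u1,v1,s,new):
    p=np.load('pics/'+out+'.npz')['p'][v0:v1,u0:u1]; cv2.imwrite('pics/'+new+'.png',cv2.cvtColor(cv2.resize(p,None,fx=s,fy=s,interpolation=cv2.INTER_CUBIC),cv2.COLOR_RGB2BGR))
def cloud(n,out):
    d=np.load('pics/'+out+'.npz')['d'].astype(float); c=r.get_calibration(n); K=np.array(c['intrinsics']);
    v,u=np.mgrid[:d.shape[0],:d.shape[1]]
    P=np.stack([(u-K[0,2])/K[0,0]*d,(v-K[1,2])/K[1,1]*d,d],-1)
    W=P@np.array(c['orientation']).T+np.array(c['position']); W[d==0]=np.nan
    return W
E
python3 - <<'E'
from h import *
o=r.observe(); print({k:np.round(v,4).tolist() for k,v in o.items()})
for n in('side','top'):
    print(n,{k:np.round(v,3).tolist() for k,v in r.get_calibration(n).items()}); shot(n,n+'0')
E
```

```text
pics
{'time_s': 0.0, 'q': [1.6211, 0.3594, 0.0111, -0.0003, -1.2241, -0.2881], 'joint_vel': [-0.0002, -0.0006, 0.0001, -0.0006, -0.0013, -0.0001], 'tau': [0.0007, -58.271, 29.3051, 6.9969, 0.007, -0.0002], 'tool_pos': [0.1589, 0.6555, 0.2256], 'tcp_rot': [[0.9718, -0.2357, -0.0002], [-0.2357, -0.9718, -0.0016], [0.0001, 0.0016, -1.0]], 'ft_force': [0.4624, -0.0853, -0.4045], 'moment': [0.0656, -0.0321, -0.0464], 'finger_gap': 0.0874}
side {'intrinsics': [[474.763, 0.0, 244.534], [0.0, 474.763, 195.318], [0.0, 0.0, 1.0]], 'position': [0.743, -1.503, 0.751], 'orientation': [[0.993, 0.021, -0.12], [0.119, -0.385, 0.915], [-0.027, -0.923, -0.385]]}
top {'intrinsics': [[389.344, 0.0, 252.481], [0.0, 389.344, 190.106], [0.0, 0.0, 1.0]], 'position': [0.414, 0.013, 1.383], 'orientation': [[-0.012, -0.993, 0.116], [-1.0, 0.011, -0.01], [0.009, -0.116, -0.993]]}
```

View pics/side0.png

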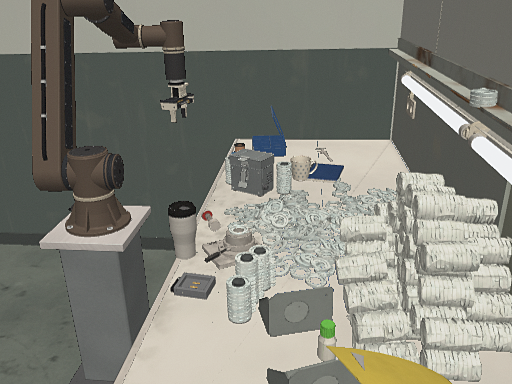

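View pics/top0.png

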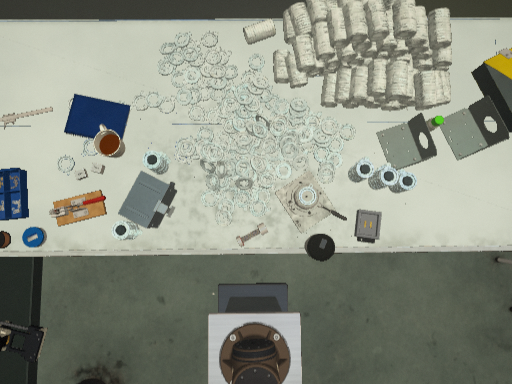

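Run:
```python
from h import *
crop('top0',90,135,220,250,6,'t0box'); crop('top0',300,190,420,270,6,'t0chg'); crop('side0',200,130,320,210,6,'s0box'); crop('side0',150,190,290,330,5,'s0chg')
```

```text
(no output)
```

View pics/t0box.png

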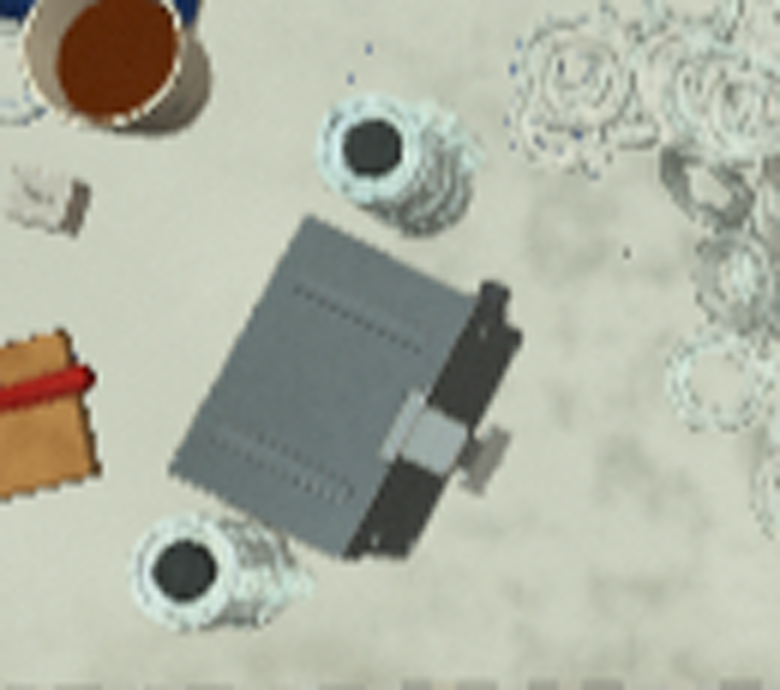

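View pics/t0chg.png

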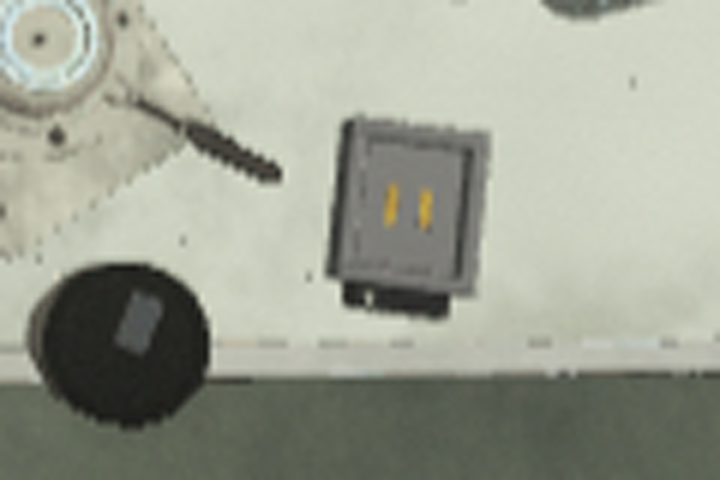

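View pics/s0box.png

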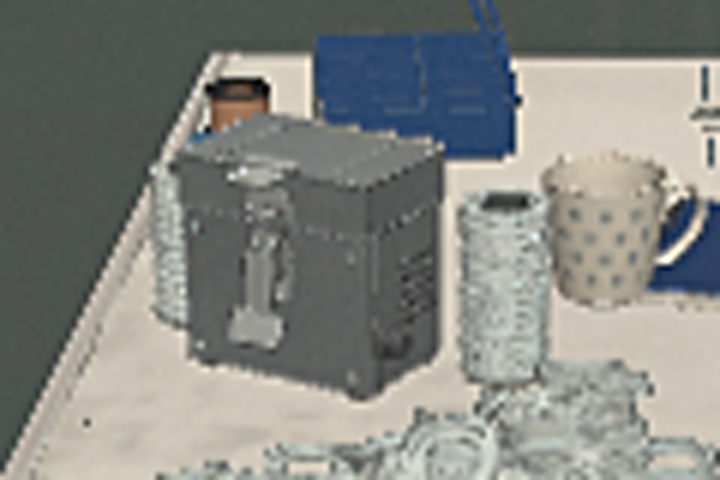

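View pics/s0chg.png

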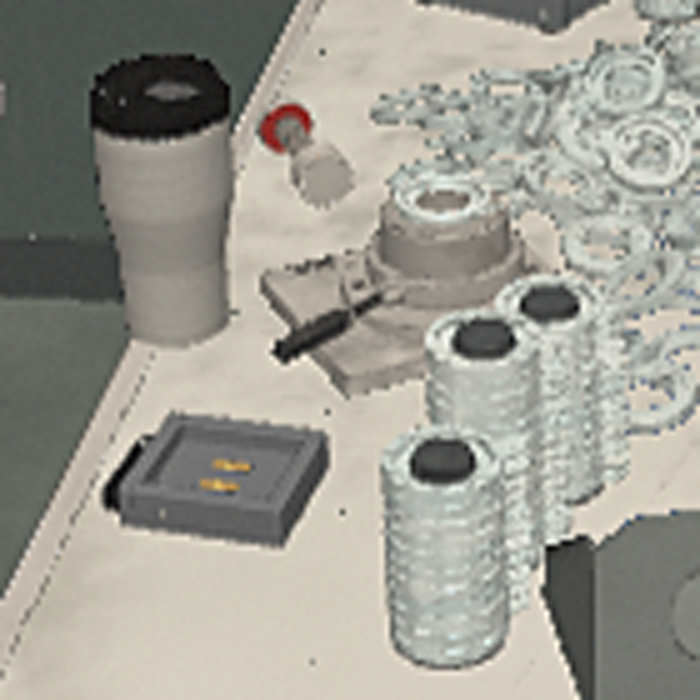

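Run:
```python
from h import *
W=cloud('top','top0'); S=cloud('side','side0')
m=np.zeros(W.shape[:2],bool); m[160:235,110:185]=1
z=W[...,2]
for lo,hi in((.14,.17),):
    q=W[m&(z>lo)&(z<hi)]; print(len(q),np.histogram(q[:,2],bins=15,range=(lo,hi))[0])
q=W[m&(z>.13)&(z<.2)]
c=np.median(q[:,:2],0); g=(W[...,:2]-c); k=m&(z>.14)&(np.hypot(g[...,0],g[...,1])<.13)
print('rect lid', cv2.minAreaRect((W[k][:,:2]*1000).astype(np.float32)))
# charger
m=np.zeros(W.shape[:2],bool); m[205:242,352:385]=1
k=m&(z>.021)&(z<.032); print('chg',k.sum(),cv2.minAreaRect((W[k][:,:2]*1000).astype(np.float32)), np.median(z[k]))
k=m&(z>.01)&(z<.018); print('chg floor',k.sum(),W[k].mean(0)); 
for (u,v) in ((155,160),(122,229),(320,247)): print(W[v-1:v+2,u-1:u+2].reshape(-1,3).mean(0))
# side cloud of front face
m=np.zeros(W.shape[:2],bool); m[150:198,225:276]=1
k=m&(S[...,2]>.01)&(S[...,2]<.17); q=S[k]; print(len(q), q.min(0),q.max(0)); np.save('pics/sbox.npy',q)
```

```text
1720 [  6   9   5   6   8  21 134 362 509 416 181  54   8   1   0]
rect lid ((525.0466918945312, 333.4546203613281), (132.55307006835938, 153.0959014892578), 62.82524871826172)
chg 259 ((443.8004455566406, -401.6377868652344), (83.53614044189453, 104.4837417602539), 82.14152526855469) 0.0255967983139207
chg floor 362 [ 0.44157022 -0.40178383  0.01386747]
[0.66350258 0.31879515 0.1239606 ]
[0.43971817 0.42287075 0.11712309]
[nan nan nan]
1935 [0.3842782  0.25596448 0.01006906] [0.62259086 0.8549435  0.16386697]
```

Run:
```python
from h import *
print([a for a in dir(r) if a[0]!='_'])
W=cloud('top','top0'); S=cloud('side','side0')
c0=np.array([.5323,.3477])
for yaw in np.deg2rad([62.8]):
    ex=np.array([np.cos(yaw),np.sin(yaw)]); ey=np.array([-ex[1],ex[0]])
    def B(P): return np.stack([(P[...,:2]-c0)@ex,(P[...,:2]-c0)@ey,P[...,2]],-1)
    b=B(S); f=(abs(b[...,0]+.05)<.02)&(abs(b[...,1])<.07)&(b[...,2]>.02)&(b[...,2]<.11)
    f1=f&(abs(b[...,1])>.03)
    q=b[f1]; print(len(q),'front x med',np.median(q[:,0])); p=np.polyfit(q[:,1],q[:,0],1); 
    for _ in range(5):
        e=q[:,0]-np.polyval(p,q[:,1]); q=q[abs(e)<.006]; p=np.polyfit(q[:,1],q[:,0],1)
    print('slope->yaw corr deg',np.rad2deg(np.arctan(-p[0])),p)
    t=B(W); k=(abs(t[...,0])<.1)&(abs(t[...,1])<.1)&(t[...,2]>.145)
    q=t[k]
    for lo,hi in((-.06,-.03),(-.03,0),(0,.03),(.03,.06)):
        s=q[(q[:,1]>lo)&(q[:,1]<hi)]; print('x range',lo,np.round([s[:,0].min(),s[:,0].max()],4))
    for lo,hi in((-.04,-.02),(-.02,.02),(.02,.045)):
        s=q[(q[:,0]>lo)&(q[:,0]<hi)]; print('y range',lo,np.round([s[:,1].min(),s[:,1].max()],4))
    s=q[q[:,0]<-.058]; print('tab y',s[:,1].min(),s[:,1].max(),s[:,2].mean())
    # lever tip from side
    k=(b[...,0]<-.066)&(b[...,0]>-.09)&(abs(b[...,1])<.04)&(b[...,2]>.03)&(b[...,2]<.07)
    print('lever',k.sum(),b[k].min(0),b[k].max(0),b[k].mean(0))
    # side range of sides of the front face in y
    k=f&(b[...,2]>.03)&(b[...,2]<.1); 
    f=(abs(b[...,0]+.05)<.015)&(abs(b[...,1])<.1)&(b[...,2]>.03)&(b[...,2]<.1); print('front y',b[f][:,1].min(),b[f][:,1].max())
    for nm,P in(('top',t),('side',b)):
      for y0 in(-.13,.12):
        k=(abs(P[...,1]-y0)<.045)&(abs(P[...,0]-.03)<.06)&(abs(P[...,1])>.08)&(P[...,2]>.1)&(P[...,2]<.14); print(nm,'stack',P[k].min(0),P[k].max(0))
```

```text
['Unreachable', 'get_calibration', 'hand_in', 'observe', 'snapshot']
328 front x med -0.05097636915463981
slope->yaw corr deg 0.23170848863541582 [-0.0040441  -0.05107107]
x range -0.06 [-0.0553  0.0498]
x range -0.03 [-0.0823  0.0503]
x range 0 [-0.0816  0.0483]
x range 0.03 [-0.0547  0.0497]
y range -0.04 [-0.0766  0.0759]
y range -0.02 [-0.0766  0.0765]
y range 0.02 [-0.0766  0.0763]
tab y -0.014794460498822324 0.013088167656653176 0.15689619312985364
lever 52 [-0.08930856 -0.02691552  0.03670061] [-0.06705268  0.0159448   0.06886389] [-0.07417101 -0.00274006  0.05146753]
front y -0.09821552228470543 0.07447663525330935
top stack [ 0.01393133 -0.16415783  0.10011734] [ 0.07793527 -0.09617603  0.13147965]
top stack [-0.01352253  0.09356529  0.10035078] [0.05965543 0.15226886 0.12217748]
side stack [ 0.0103035  -0.16633298  0.10041549] [ 0.0756804  -0.09744991  0.12964598]
side stack [-0.00955137  0.11389266  0.10273563] [0.04185918 0.1507981  0.11518234]
```

```bash
cat >> h.py <<'E'
from scipy.spatial.transform import Rotation as Ro
import json
YAW=np.deg2rad(62.9); BX=np.array([np.cos(YAW),np.sin(YAW),0]); BY=np.array([-BX[1],BX[0],0]); ZZ=np.array([0,0,1.]); BC=np.array([.532,.347,0])
def bp(x,y,z): return BC+BX*x/1e3+BY*y/1e3+ZZ*z/1e3
def Rt(tdeg):  # tilt t: 90 = down; tool x=-bx side
    t=np.deg2rad(tdeg); z=np.cos(t)*BX-np.sin(t)*ZZ; y=BY; x=np.cross(y,z); return np.stack([x,y,z],1)
def Rdown(yaw): 
    a=np.deg2rad(yaw); return np.array([[np.cos(a),np.sin(a),0],[np.sin(a),-np.cos(a),0],[0,0,-1.]])
def rows(*targets):
    o=r.observe(); R=np.array(o['tcp_rot']); p=np.array(o['tool_pos'])
    print('t %.2f'%o['time_s'],'p',p.round(4),'box',[ (1e3*(p-BC)@a).round(1) for a in (BX,BY,ZZ)],'q',np.round(o['q'],3),'F',np.round(o['ft_force'],1),'gap',round(float(o['finger_gap']),4))
    with open('log.txt','a') as f: f.write(json.dumps({k:np.array(v).tolist() for k,v in o.items()})+'\n')
    for (Rg,pg) in targets:
        d=R.T@(pg-p); w=Ro.from_matrix(R.T@Rg).as_rotvec()
        print(np.round(d/.15,3), np.round(w/2/np.pi,4), 'mm',(np.linalg.norm(d)*1e3).round(1),'deg',np.rad2deg(np.linalg.norm(w)).round(1))
E
python3 - <<'E'
from h import *
rows((Rt(90),np.array([.30,.41,.30])),(Rt(45),bp(-150,0,170)))
E
```

```text
t 0.10 p [0.1589 0.6556 0.2257] box [np.float64(104.8), np.float64(472.7), np.float64(225.7)] q [ 1.621  0.359  0.011 -0.    -1.224 -0.288] F [-0.1 -0.6  0.2] gap 0.088
[ 1.3    1.37  -0.493] [ 1.000e-04 -2.000e-04  2.874e-01] mm 292.8 deg 103.5
[2.669 2.385 0.375] [ 0.1123 -0.0887  0.2707] mm 539.9 deg 110.2
```

Call:
send_rows(
  moves="0.3 0.3 -0.3 0 0 0.02 0.6;1 1 -0.5 0 0 0.2 0.6;1 1 -0.5 0 0 0.2 0.6;1 1 -0.5 0 0 0.2 0.6;1 1 -0.5 0 0 0.2 0.6;1 1 -0.5 0 0 0.2 0.6;1 1 -0.5 0 0 0.2 0.6;1 1 -0.5 0 0 0.2 0.6",
  squeeze=20,
)

```text
time_s: 0.77
tool_pos: [0.2703, 0.4736, 0.3025]
tcp_rot: [[0.319, -0.948, 0.0], [-0.948, -0.319, 0.002], [-0.001, -0.001, -1.0]]
ft_force: [-0.6, 0.2, -0.7]
finger_gap: 0.0527
```

Run:
```python
from h import *
rows((Rt(60),bp(-190,0,220)),(Rt(45),bp(-150,0,170)))
```

```text
t 0.77 p [0.2703 0.4736 0.3025] box [np.float64(-6.5), np.float64(290.7), np.float64(302.5)] q [ 1.412  0.102 -0.153 -0.    -1.315 -1.087] F [-0.6  0.2 -0.7] gap 0.0527
[ 2.242 -0.477  0.547] [ 0.0332 -0.0786  0.124 ] mm 353.5 deg 54.2
[ 2.057 -0.668  0.88 ] [ 0.0498 -0.1179  0.1202] mm 350.2 deg 63.2
```

Call:
send_rows(
  moves="1 -0.3 0.1 0.01 -0.02 0.08 0.6;1 -0.3 0.1 0.01 -0.03 0.12 0.6;1 -0.3 0.1 0.01 -0.03 0.12 0.6;1 -0.3 0.1 0.01 -0.03 0.12 0.6;1 -0.3 0.1 0.01 -0.03 0.12 0.6;1 -0.3 0.1 0.01 -0.03 0.12 0.6;1 -0.3 0.1 0.01 -0.03 0.12 0.6",
)

```text
time_s: 1.35
tool_pos: [0.3611, 0.3462, 0.2865]
tcp_rot: [[-0.413, -0.908, 0.07], [-0.89, 0.418, 0.182], [-0.194, 0.012, -0.981]]
ft_force: [-0.1, -0.2, 0.1]
finger_gap: 0.0527
```

Run:
```python
from h import *
rows((Rt(60),bp(-190,0,220)),(Rt(45),bp(-150,0,170)))
```

```text
t 1.35 p [0.3611 0.3462 0.2865] box [np.float64(-78.5), np.float64(151.8), np.float64(286.5)] q [ 1.149 -0.086 -0.39  -0.012 -1.071 -1.578] F [-0.1 -0.2  0.1] gap 0.0527
[ 0.853 -0.986  0.27 ] [ 0.0042 -0.0522  0.0055] mm 199.7 deg 19.0
[ 0.657 -1.001  0.649] [ 0.0049 -0.0939  0.0049] mm 204.2 deg 33.9
```

Call:
send_rows(
  moves="0.75 -0.9 0.2 0 -0.02 0 0.6;0.75 -0.99 0.45 0.005 -0.09 0.005 0.6;0.75 -0.99 0.45 0.005 -0.09 0.005 0.6;0.75 -0.99 0.45 0.005 -0.09 0.005 0.6;0.75 -0.99 0.45 0.005 -0.09 0.005 0.6;0.75 -0.99 0.45 0.005 -0.09 0.005 0.6;0.75 -0.99 0.45 0.005 -0.09 0.005 0.6",
)

```text
time_s: 1.93
tool_pos: [0.4432, 0.2075, 0.1999]
tcp_rot: [[-0.339, -0.899, 0.277], [-0.678, 0.437, 0.591], [-0.653, 0.013, -0.758]]
ft_force: [-1.3, -0.5, -1.2]
finger_gap: 0.0526
```

Run:
```python
from h import *
rows((Rt(45),bp(-128,0,105)),(Rt(45),bp(-64,0,41)))
for l in open('log.txt'):
    o=json.loads(l); print(np.round(o['q'],3),np.round(o['tool_pos'],3))
```

```text
t 1.93 p [0.4432 0.2075 0.1999] box [np.float64(-164.6), np.float64(15.5), np.float64(199.9)] q [ 0.384 -0.099 -0.53  -0.738 -0.721 -0.378] F [-1.3 -0.5 -1.2] gap 0.0526
[ 0.228 -0.116  0.636] [ 0.0037 -0.0119  0.001 ] mm 102.9 deg 4.5
[ 0.184 -0.131  1.238] [ 0.0037 -0.0119  0.001 ] mm 188.7 deg 4.5
[ 1.621  0.359  0.011 -0.    -1.224 -0.288] [0.159 0.656 0.226]
[ 1.412  0.102 -0.153 -0.    -1.315 -1.087] [0.27  0.474 0.302]
[ 1.149 -0.086 -0.39  -0.012 -1.071 -1.578] [0.361 0.346 0.286]
[ 0.384 -0.099 -0.53  -0.738 -0.721 -0.378] [0.443 0.207 0.2  ]
```

Call:
send_rows(
  moves="0.12 -0.06 0.32 0.004 -0.012 0.001 0.7;0.23 -0.116 0.63 0.004 -0.012 0.001 0.7;0.23 -0.116 0.63 0.004 -0.012 0.001 0.7;0.23 -0.116 0.63 0.004 -0.012 0.001 0.7;0.23 -0.116 0.63 0.004 -0.012 0.001 0.7;0.23 -0.116 0.63 0.004 -0.012 0.001 0.7",
)

```text
time_s: 2.43
tool_pos: [0.4729, 0.2322, 0.1054]
tcp_rot: [[-0.324, -0.89, 0.321], [-0.631, 0.457, 0.627], [-0.705, 0.001, -0.71]]
ft_force: [0.2, 0.3, 0.7]
finger_gap: 0.0616
```

Run:
```python
from h import *
rows((Rt(45),bp(-96,0,73)),(Rt(45),bp(-64,0,41)))
shot('side','s1');shot('top','t1')
crop('side','s1',200,130,320,210,6,'x') if 0 else crop('s1',200,120,320,210,6,'s1c'); crop('t1',90,135,220,250,6,'t1c')
```

```text
t 2.43 p [0.4729 0.2322 0.1054] box [np.float64(-129.1), np.float64(0.3), np.float64(105.4)] q [ 0.237  0.137 -0.531 -1.099 -0.643  0.121] F [0.2 0.3 0.7] gap 0.0616
[-0.005 -0.002  0.309] [-0.     -0.0006 -0.0002] mm 46.3 deg 0.2
[-0.006 -0.002  0.611] [-0.     -0.0006 -0.0002] mm 91.6 deg 0.2
```

View pics/s1c.png

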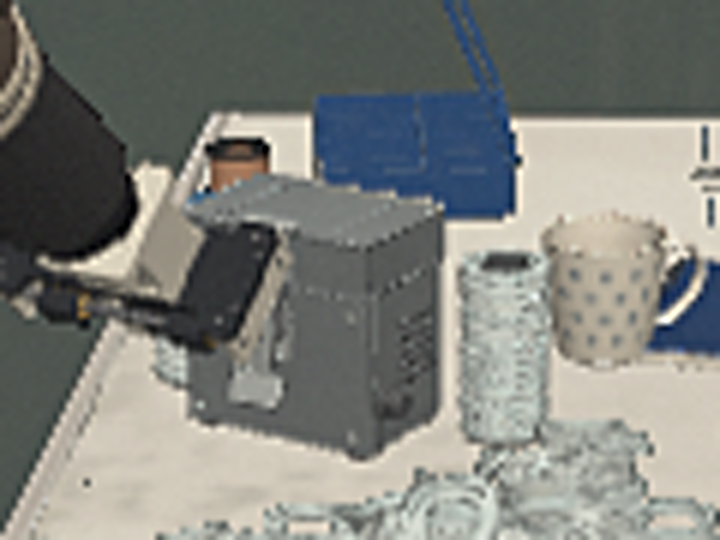

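View pics/t1c.png

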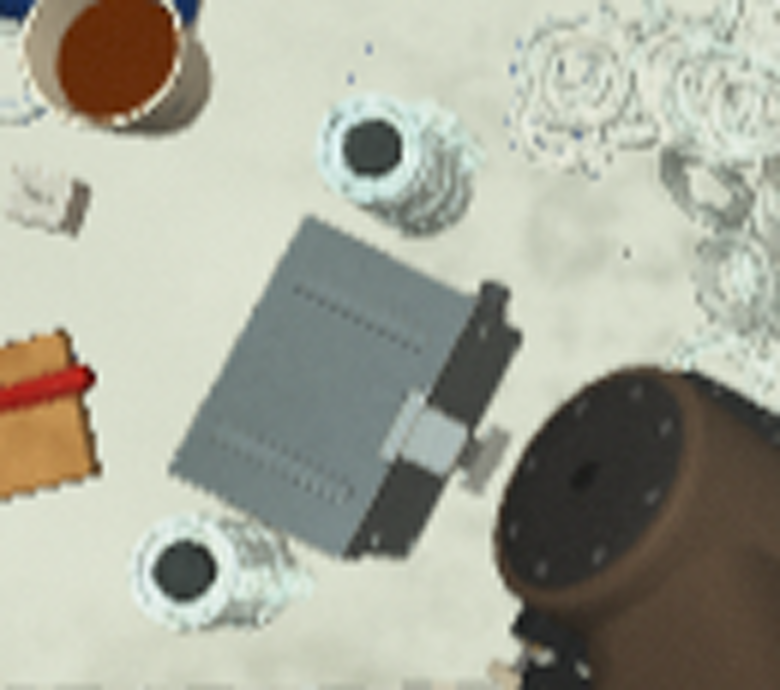

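Run:
```python
from h import *
W=cloud('top','t1'); S=cloud('side','s1')
def B(P): d=P-BC; return np.stack([d@BX,d@BY,P[...,2]],-1)*1e3
b=B(W)
k=(b[...,2]>185)&(abs(b[...,1])<200)&(abs(b[...,0])<300)
q=b[k]; print(len(q)); i=np.argsort(-q[:,0])[:400:40]; print(q[i].round())
b=B(S); k=(b[...,2]>60)&(abs(b[...,1])<150)&(b[...,0]<-85)&(b[...,0]>-300); q=b[k]; i=np.argsort(-q[:,0])[:600:40]; print(q[i].round())
for z in range(60,400,30):
    s=q[abs(q[:,2]-z)<15]
    if len(s): print(z,len(s),s.max(0).round(),s.min(0).round())
```

```text
2927
[[-154.   83.  185.]
 [-169.   79.  187.]
 [-178.   74.  209.]
 [-185.   60.  196.]
 [-188.   59.  197.]
 [-190.   91.  193.]
 [-193.  -53.  528.]
 [-195.  -59.  529.]
 [-198.    2.  543.]
 [-200.  -45.  544.]]
[[-123.   34.  112.]
 [-169.   29.  131.]
 [-184.  -91.  181.]
 [-194.  -67.  199.]
 [-199.  -96.  186.]
 [-204.  -90.  152.]
 [-207.  -48.  176.]
 [-209.   50.  152.]
 [-212.  -96.  167.]
 [-214.   42.  151.]
 [-216.   41.  144.]
 [-218.  -77.  142.]
 [-220.  -47.  238.]
 [-222.  -90.  177.]
 [-224.  -73.  547.]]
90 4 [-133.   43.  105.] [-145.   31.   98.]
120 48 [-123.   90.  135.] [-213.  -89.  107.]
150 254 [-162.  100.  165.] [-238.  -98.  135.]
180 280 [-149.   98.  195.] [-274. -100.  165.]
210 228 [-168.   16.  225.] [-299.  -96.  195.]
240 126 [-213.  -19.  255.] [-299.  -52.  225.]
270 56 [-247.  -32.  284.] [-300.  -49.  255.]
300 28 [-256.  -22.  311.] [-299.  -45.  285.]
330 2 [-294.  -31.  322.] [-299.  -31.  317.]
```

Call:
send_rows(
  moves="0 0 0.15 0 0 0 0.7;-0.005 -0.002 0.3 0 0 0 0.7;-0.005 -0.002 0.4 0 0 0 0.7;-0.005 -0.002 0.5 0 0 0 0.7;-0.005 -0.002 0.58 0 0 0 0.7;-0.005 -0.002 0.61 0 0 0 0.7;-0.005 -0.002 0.61 0 0 0 0.7",
)

```text
time_s: 3.12
tool_pos: [0.5032, 0.2912, 0.0429]
tcp_rot: [[-0.321, -0.89, 0.323], [-0.631, 0.455, 0.629], [-0.707, -0.002, -0.707]]
ft_force: [0.2, -0.3, -0.2]
finger_gap: 0.061
```

Run:
```python
from h import *
rows((Rt(45),bp(-64,0,41)))
shot('side','s2');shot('top','t2')
crop('s2',200,120,320,210,6,'s2c'); crop('t2',90,135,220,250,6,'t2c')
```

```text
t 3.12 p [0.5032 0.2912 0.0429] box [np.float64(-62.8), np.float64(0.3), np.float64(42.9)] q [ 0.279  0.318 -0.478 -1.288 -0.566  0.317] F [ 0.2 -0.3 -0.2] gap 0.061
[ 0.015 -0.002  0.003] [-0.0002 -0.0001  0.0003] mm 2.3 deg 0.1
```

View pics/s2c.png

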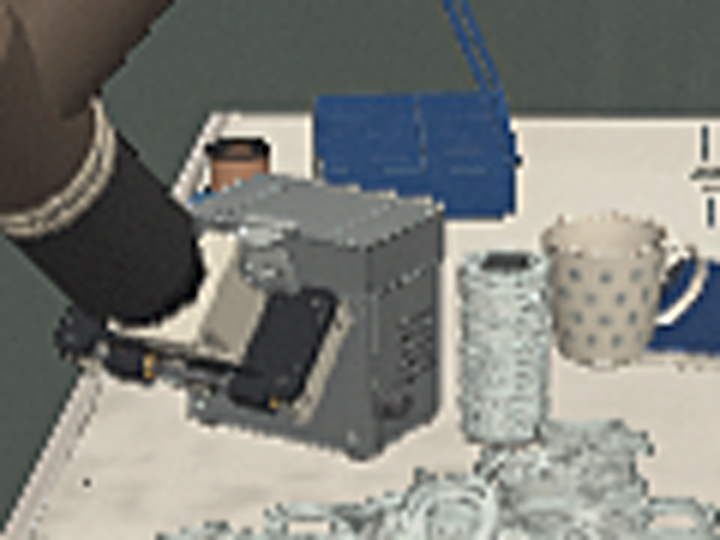

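View pics/t2c.png

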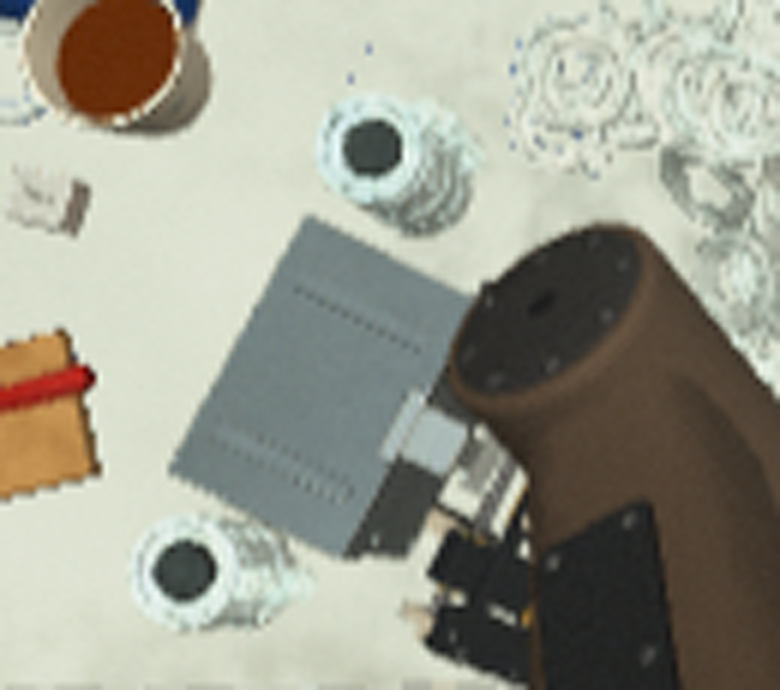

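Call:
send_rows(
  moves="0.01 -0.002 0 0 0 0 0.3;0.01 -0.002 0 0 0 0 0.3;0.01 -0.002 0 0 0 0 0.3;0.01 -0.002 0 0 0 0 0.3;0.01 -0.002 0 0 0 0 0.3",
  squeeze=25,
)

```text
time_s: 3.63
tool_pos: [0.5047, 0.2881, 0.0404]
tcp_rot: [[-0.323, -0.889, 0.325], [-0.631, 0.458, 0.626], [-0.705, -0.003, -0.709]]
ft_force: [3.8, -4.3, 1.4]
finger_gap: 0.0395
```

Run:
```python
from h import *
T=[]
for th in (.25,.5,.75,1.0,1.25,1.5,1.65,1.8,1.9):
    a=.175+th; T.append((Rt(45),bp(-63-52*np.sin(a)+8, 0, 100-52*np.cos(a)-8)))
rows(*T)
```

```text
t 3.63 p [0.5047 0.2881 0.0404] box [np.float64(-64.9), np.float64(-2.5), np.float64(40.4)] q [ 0.273  0.322 -0.478 -1.29  -0.565  0.324] F [ 3.8 -4.3  1.4] gap 0.0395
[ 0.035  0.016 -0.075] [-0.0008 -0.0004  0.    ] mm 12.6 deg 0.3
[ 0.055  0.016 -0.159] [-0.0008 -0.0004  0.    ] mm 25.3 deg 0.3
[ 0.054  0.016 -0.245] [-0.0008 -0.0004  0.    ] mm 37.7 deg 0.3
[ 0.032  0.015 -0.329] [-0.0008 -0.0004  0.    ] mm 49.6 deg 0.3
[-0.011  0.015 -0.404] [-0.0008 -0.0004  0.    ] mm 60.6 deg 0.3
[-0.07   0.015 -0.466] [-0.0008 -0.0004  0.    ] mm 70.8 deg 0.3
[-0.113  0.014 -0.496] [-0.0008 -0.0004  0.    ] mm 76.4 deg 0.3
[-0.16   0.014 -0.519] [-0.0008 -0.0004  0.    ] mm 81.5 deg 0.3
[-0.192  0.014 -0.531] [-0.0008 -0.0004  0.    ] mm 84.7 deg 0.3
```

Call:
send_rows(
  moves="0.035 -0.014 -0.075 0 0 0 0.3;0.055 -0.014 -0.16 0 0 0 0.3;0.055 -0.014 -0.245 0 0 0 0.3;0.032 -0.014 -0.33 0 0 0 0.3;-0.01 -0.014 -0.405 0 0 0 0.3;-0.07 -0.014 -0.466 0 0 0 0.3",
)

```text
time_s: 4.13
tool_pos: [0.4845, 0.2485, 0.0966]
tcp_rot: [[-0.325, -0.889, 0.322], [-0.632, 0.458, 0.625], [-0.703, -0.0, -0.711]]
ft_force: [0.4, -3.2, -3.3]
finger_gap: 0.0389
```

Run:
```python
from h import *
T=[]
for th in (1.5,1.65,1.8,1.9):
    a=.175+th; T.append((Rt(45),bp(-63-52*np.sin(a)+8, -2.5, 100-52*np.cos(a)-8)))
rows(*T)
shot('side','s3'); crop('s3',200,120,320,210,6,'s3c')
```

```text
t 4.13 p [0.4845 0.2485 0.0966] box [np.float64(-109.3), np.float64(-2.6), np.float64(96.6)] q [ 0.267  0.171 -0.512 -1.119 -0.614  0.123] F [ 0.4 -3.2 -3.3] gap 0.0389
[-0.016  0.001  0.008] [-0.0003 -0.0008 -0.0003] mm 2.7 deg 0.3
[-0.058  0.001 -0.022] [-0.0003 -0.0008 -0.0003] mm 9.3 deg 0.3
[-0.105  0.001 -0.045] [-0.0003 -0.0008 -0.0003] mm 17.1 deg 0.3
[-0.138  0.001 -0.056] [-0.0003 -0.0008 -0.0003] mm 22.3 deg 0.3
```

View pics/s3c.png

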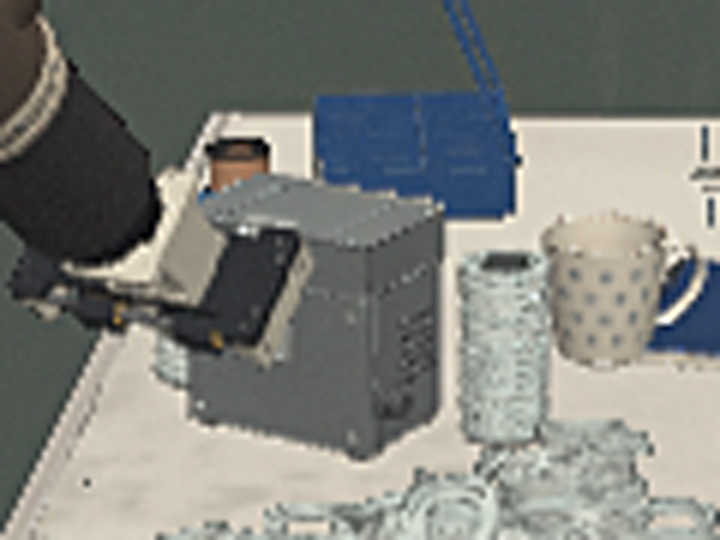

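Call:
send_rows(
  moves="-0.035 0 -0.01 0 0 0 0.3;-0.06 0 -0.024 0 0 0 0.3;-0.085 0 -0.036 0 0 0 0.3;-0.105 0 -0.046 0 0 0 0.3;-0.13 0 -0.054 0 0 0 0.3;-0.15 0 -0.06 0 0 0 0.3;-0.165 0 -0.063 0 0 0 0.3;-0.165 0 -0.063 0 0 0 0.3",
)

```text
time_s: 4.85
tool_pos: [0.4889, 0.2574, 0.1201]
tcp_rot: [[-0.324, -0.89, 0.322], [-0.634, 0.457, 0.624], [-0.702, -0.002, -0.712]]
ft_force: [-4.0, -16.3, 3.9]
finger_gap: 0.0389
```

Run:
```python
from h import *
rows()
shot('side','s4'); crop('s4',200,120,320,210,6,'s4c')
shot('top','t4'); crop('t4',90,135,220,250,6,'t4c')
```

```text
t 4.85 p [0.4889 0.2574 0.1201] box [np.float64(-99.4), np.float64(-2.5), np.float64(120.1)] q [ 0.321  0.128 -0.498 -1.048 -0.602 -0.   ] F [ -4.  -16.3   3.9] gap 0.0389
```

View pics/s4c.png

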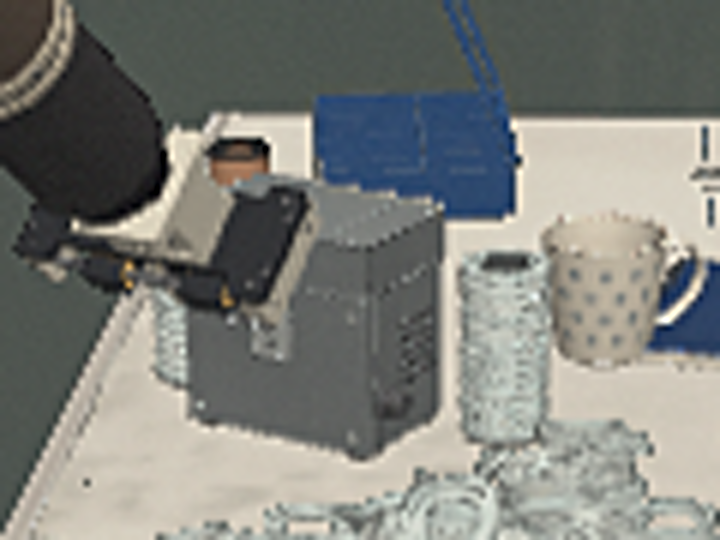

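View pics/t4c.png

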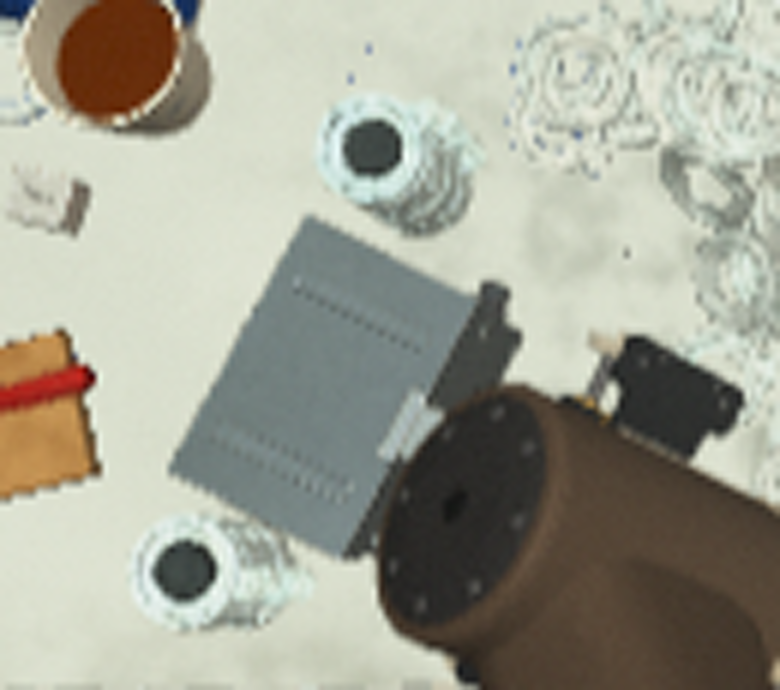

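Call:
send_rows(
  moves="-0.01 0 -0.02 0 0 0 0.7;-0.01 0 -0.02 0 0 0 0.7;-0.01 0 -0.02 0 0 0 0.7;-0.01 0 -0.02 0 0 0 0.7",
)

```text
time_s: 5.28
tool_pos: [0.4897, 0.2599, 0.1245]
tcp_rot: [[-0.323, -0.89, 0.322], [-0.63, 0.456, 0.628], [-0.706, 0.0, -0.709]]
ft_force: [0.5, -0.5, -0.3]
finger_gap: 0.0589
```

Run:
```python
from h import *
rows()
shot('side','s5'); crop('s5',200,120,320,210,6,'s5c')
```

```text
t 5.28 p [0.4897 0.2599 0.1245] box [np.float64(-96.8), np.float64(-2.0), np.float64(124.5)] q [ 0.325  0.123 -0.494 -1.045 -0.605 -0.011] F [ 0.5 -0.5 -0.3] gap 0.0589
```

View pics/s5c.png

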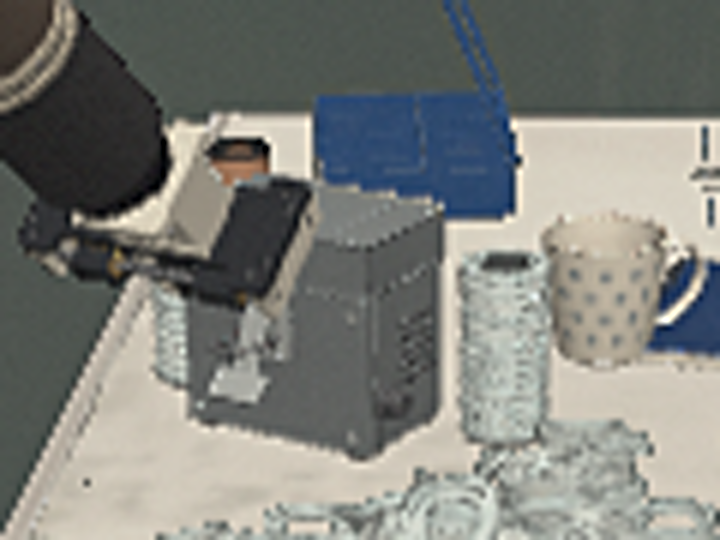

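Call:
send_rows(
  moves="0 0 -0.2 0 0 0 0.7;0 0 -0.4 0 0 0 0.7;0 0 -0.5 0 0 0 0.7;0 0 -0.5 0 0 0 0.7;0 0 -0.5 0 0 0 0.7",
)

```text
time_s: 5.75
tool_pos: [0.4659, 0.2129, 0.1782]
tcp_rot: [[-0.323, -0.89, 0.323], [-0.63, 0.457, 0.628], [-0.706, -0.001, -0.708]]
ft_force: [-0.4, 0.3, 0.6]
finger_gap: 0.0616
```

```bash
sed -i 's/BC=np.array(\[.532,.347,0\])/BC=np.array([.5333,.3463,0])/' h.py
python3 - <<'E'
from h import *
rows((Rt(75),bp(-90,0,200)))
shot('side','s6'); crop('s6',200,120,320,210,6,'s6c')
shot('top','t6'); crop('t6',90,135,220,250,6,'t6c')
E
```

```text
t 5.75 p [0.4659 0.2129 0.1782] box [np.float64(-149.5), np.float64(-0.8), np.float64(178.2)] q [ 0.273 -0.019 -0.514 -0.92  -0.709 -0.134] F [-0.4  0.3  0.6] gap 0.0616
[-0.383  0.006  0.177] [-0.0003  0.0832 -0.0001] mm 63.4 deg 29.9
```

View pics/s6c.png

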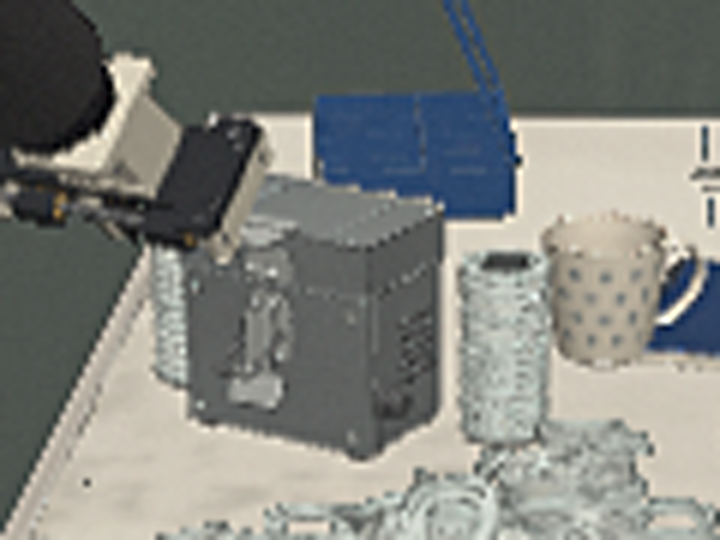

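View pics/t6c.png

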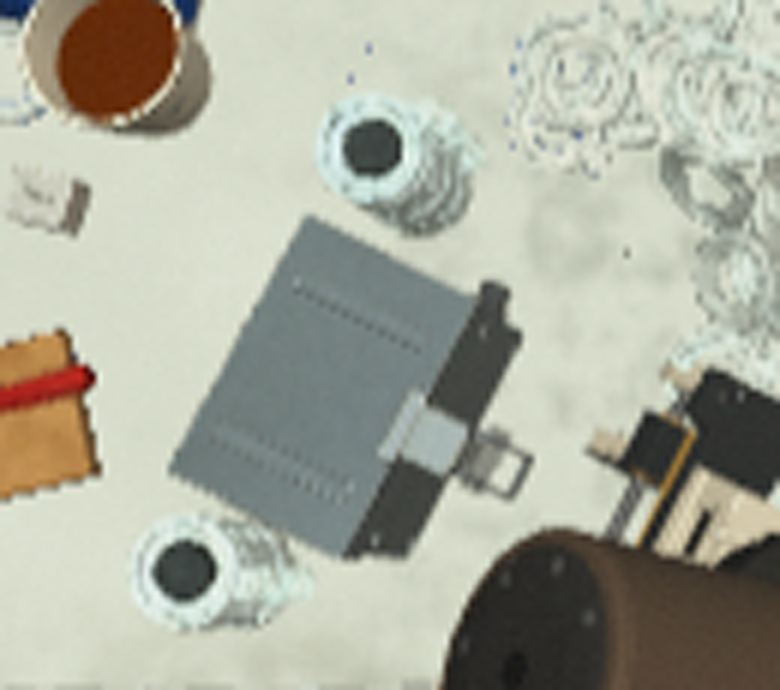

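Call:
send_rows(
  moves="-0.25 0 0.02 0 0.02 0 0.6;-0.4 0.006 0.17 0 0.083 0 0.6;-0.4 0.006 0.17 0 0.083 0 0.6;-0.4 0.006 0.17 0 0.083 0 0.6;-0.4 0.006 0.17 0 0.083 0 0.6;-0.4 0.006 0.17 0 0.083 0 0.6;-0.4 0.006 0.17 0 0.083 0 0.6",
)

```text
time_s: 6.43
tool_pos: [0.494, 0.2706, 0.2015]
tcp_rot: [[-0.438, -0.892, 0.117], [-0.863, 0.453, 0.223], [-0.251, -0.003, -0.968]]
ft_force: [0.7, 0.9, 0.1]
finger_gap: 0.0526
```

Run:
```python
from h import *
rows((Rt(75),bp(-72,0,147)))
shot('side','s7'); crop('s7',200,120,320,210,6,'s7c')
shot('top','t7'); crop('t7',90,135,220,250,6,'t7c')
```

```text
t 6.43 p [0.494  0.2706 0.2015] box [np.float64(-85.4), np.float64(0.5), np.float64(201.5)] q [ 0.796  0.076 -0.406 -0.097 -0.848 -1.21 ] F [0.7 0.9 0.1] gap 0.0526
[ 0.005 -0.003  0.374] [-0.0004 -0.0012  0.0006] mm 56.1 deg 0.5
```

View pics/s7c.png

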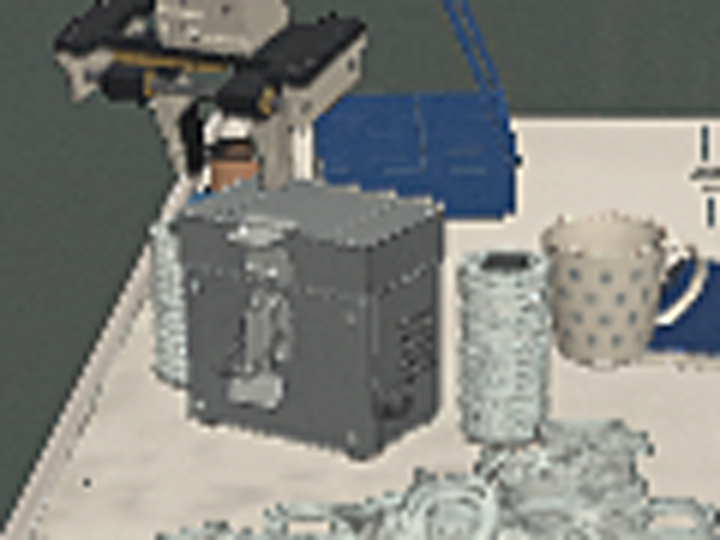

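View pics/t7c.png

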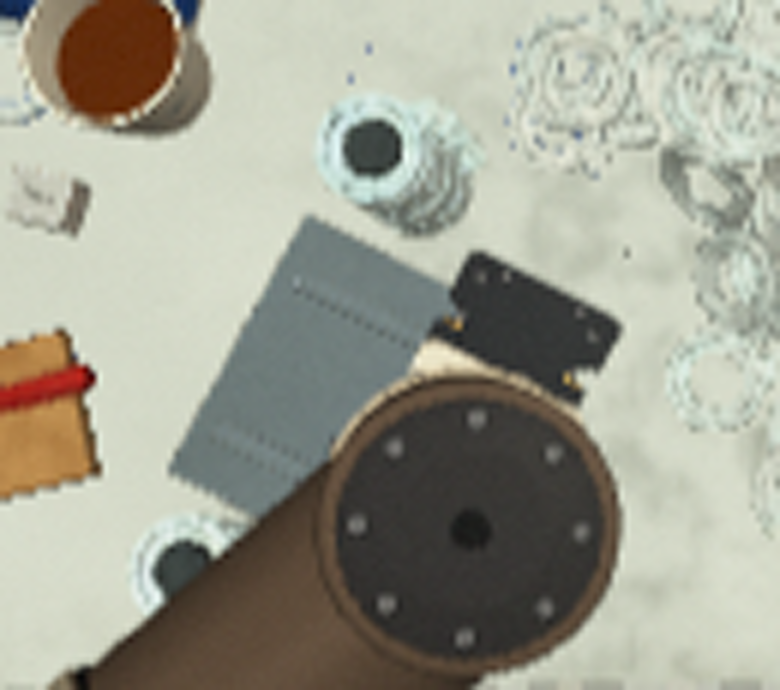

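Call:
send_rows(
  moves="0 0 0.15 0 0 0 0.6;0.005 -0.003 0.28 0 0 0 0.6;0.005 -0.003 0.35 0 0 0 0.6;0.005 -0.003 0.375 0 0 0 0.6;0.005 -0.003 0.375 0 0 0 0.2;0.005 -0.003 0.375 0 0 0 0.2;0.005 -0.003 0.375 0 0 0 0.2;0.005 -0.003 0.375 0 0 0 0.2;0.005 -0.003 0.375 0 0 0 0.2",
  squeeze=25,
)

```text
time_s: 7.28
tool_pos: [0.5001, 0.279, 0.1482]
tcp_rot: [[-0.44, -0.89, 0.12], [-0.859, 0.456, 0.231], [-0.26, -0.001, -0.966]]
ft_force: [3.3, -1.2, -1.1]
finger_gap: 0.0291
```

Run:
```python
from h import *
T=[]
for th in np.arange(.1,1.45,.1):
    f=np.deg2rad(163.6)-th; T.append((Rt(75),bp(52+131.3*np.cos(f)+2,-.5,118+131.3*np.sin(f)-8)))
rows(*T)
```

```text
t 7.28 p [0.5001 0.279  0.1482] box [np.float64(-75.0), np.float64(-1.1), np.float64(148.2)] q [ 0.795  0.143 -0.459 -0.115 -0.719 -1.192] F [ 3.3 -1.2 -1.1] gap 0.0291
[-0.067  0.004 -0.06 ] [-0.0003  0.0002 -0.0001] mm 13.5 deg 0.1
[-0.124  0.004 -0.127] [-0.0003  0.0002 -0.0001] mm 26.5 deg 0.1
[-0.186  0.004 -0.188] [-0.0003  0.0002 -0.0001] mm 39.7 deg 0.1
[-0.255  0.004 -0.242] [-0.0003  0.0002 -0.0001] mm 52.7 deg 0.1
[-0.328  0.004 -0.289] [-0.0003  0.0002 -0.0001] mm 65.6 deg 0.1
[-0.406  0.004 -0.329] [-0.0003  0.0002 -0.0001] mm 78.4 deg 0.1
[-0.488  0.004 -0.361] [-0.0003  0.0002 -0.0001] mm 91.0 deg 0.1
[-0.572  0.004 -0.384] [-0.0003  0.0002 -0.0001] mm 103.4 deg 0.1
[-0.658  0.004 -0.399] [-0.0003  0.0002 -0.0001] mm 115.5 deg 0.1
[-0.746  0.004 -0.406] [-0.0003  0.0002 -0.0001] mm 127.3 deg 0.1
[-0.833  0.004 -0.403] [-0.0003  0.0002 -0.0001] mm 138.8 deg 0.1
[-0.92   0.004 -0.392] [-0.0003  0.0002 -0.0001] mm 150.0 deg 0.1
[-1.005  0.004 -0.372] [-0.0003  0.0002 -0.0001] mm 160.8 deg 0.1
[-1.088  0.004 -0.344] [-0.0003  0.0002 -0.0001] mm 171.1 deg 0.1
```

Call:
send_rows(
  moves="-0.05 0 -0.065 0 0 0 0.2;-0.108 0 -0.13 0 0 0 0.2;-0.17 0 -0.193 0 0 0 0.2;-0.24 0 -0.248 0 0 0 0.2;-0.314 0 -0.297 0 0 0 0.2;-0.394 0 -0.338 0 0 0 0.2;-0.477 0 -0.371 0 0 0 0.2;-0.563 0 -0.395 0 0 0 0.2",
)

```text
time_s: 7.95
tool_pos: [0.5301, 0.3375, 0.2274]
tcp_rot: [[-0.441, -0.89, 0.119], [-0.859, 0.457, 0.229], [-0.259, -0.001, -0.966]]
ft_force: [4.5, -3.5, -3.6]
finger_gap: 0.0292
```

Run:
```python
from h import *
T=[]
for th in np.arange(.7,1.45,.1):
    f=np.deg2rad(163.6)-th; T.append((Rt(75),bp(52+134*np.cos(f)+2,-.5,118+134*np.sin(f)-8)))
rows(*T)
shot('side','s8'); crop('s8',200,100,320,210,6,'s8c')
```

```text
t 7.95 p [0.5301 0.3375 0.2274] box [np.float64(-9.3), np.float64(-1.2), np.float64(227.4)] q [ 0.835  0.156 -0.257 -0.084 -0.907 -1.266] F [ 4.5 -3.5 -3.6] gap 0.0292
[0.078 0.005 0.018] [-0.0002 -0.     -0.0002] mm 12.1 deg 0.1
[-0.008  0.005 -0.006] [-0.0002 -0.     -0.0002] mm 1.6 deg 0.1
[-0.096  0.005 -0.021] [-0.0002 -0.     -0.0002] mm 14.7 deg 0.1
[-0.185  0.005 -0.028] [-0.0002 -0.     -0.0002] mm 28.0 deg 0.1
[-0.274  0.005 -0.026] [-0.0002 -0.     -0.0002] mm 41.3 deg 0.1
[-0.362  0.005 -0.014] [-0.0002 -0.     -0.0002] mm 54.4 deg 0.1
[-0.449  0.005  0.006] [-0.0002 -0.     -0.0002] mm 67.4 deg 0.1
[-0.534  0.005  0.034] [-0.0002 -0.     -0.0002] mm 80.3 deg 0.1
```

View pics/s8c.png

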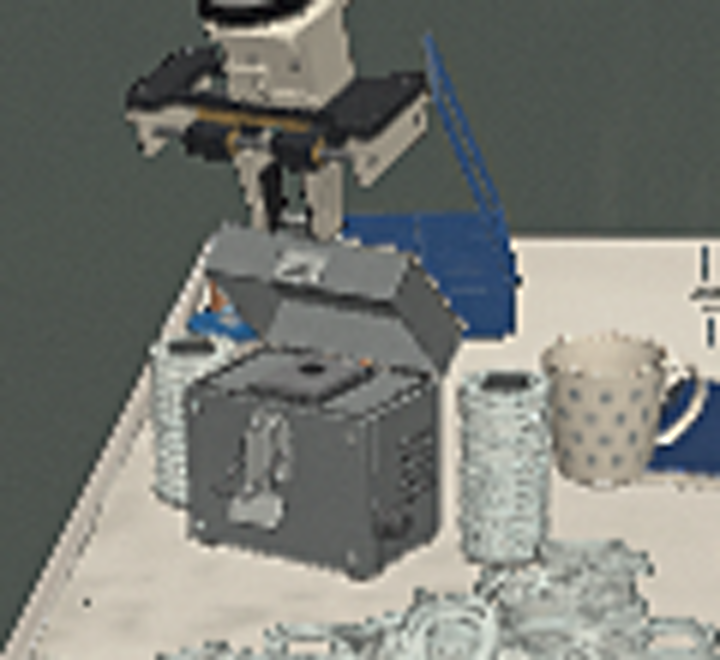

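Call:
send_rows(
  moves="-0.09 0 -0.02 0 0 0 0.2;-0.185 0 -0.028 0 0 0 0.2;-0.274 0 -0.026 0 0 0 0.2;-0.362 0 -0.014 0 0 0 0.2;-0.449 0 0.006 0 0 0 0.2;-0.534 0 0.034 0 0 0 0.2;-0.534 0 0.034 0 0 0 0.6;-0.534 0 0.034 0 0 0 0.6;-0.534 0 0.034 0 0 0 0.6",
)

```text
time_s: 8.75
tool_pos: [0.565, 0.408, 0.2418]
tcp_rot: [[-0.441, -0.89, 0.117], [-0.86, 0.456, 0.23], [-0.258, 0.001, -0.966]]
ft_force: [0.5, -0.5, 0.2]
finger_gap: 0.0437
```

Run:
```python
from h import *
rows((Rt(90),bp(-30,0,260)),(Rt(90),bp(0,0,145)))
shot('side','s9'); crop('s9',200,90,330,210,6,'s9c')
```

```text
t 8.75 p [0.565  0.408  0.2418] box [np.float64(69.4), np.float64(-0.1), np.float64(241.8)] q [ 0.871  0.254 -0.101 -0.071 -0.962 -1.311] F [ 0.5 -0.5  0.2] gap 0.0437
[ 0.609  0.    -0.288] [ 0.0001  0.0416 -0.0002] mm 101.1 deg 15.0
[0.614 0.    0.504] [ 0.0001  0.0416 -0.0002] mm 119.1 deg 15.0
```

View pics/s9c.png

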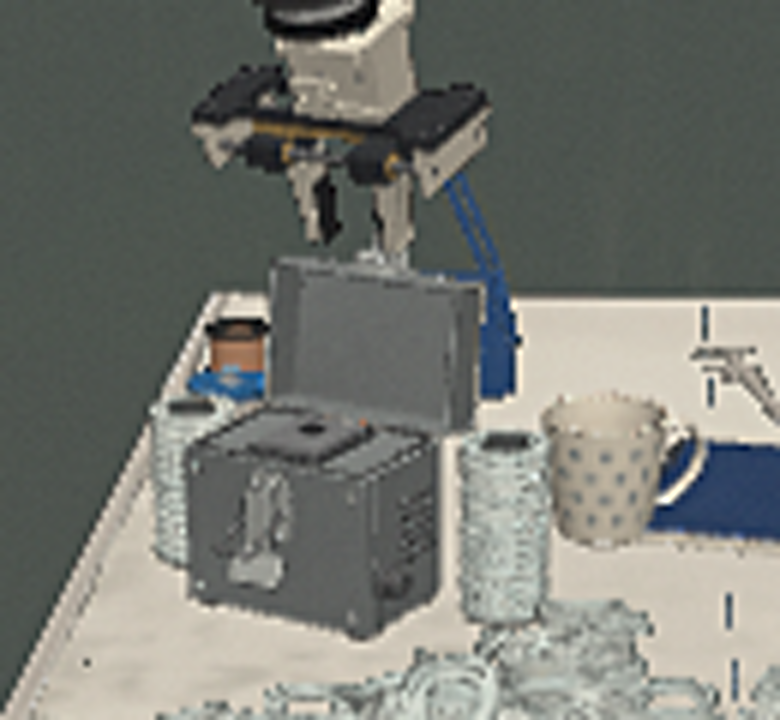

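Call:
send_rows(
  moves="0.2 0 -0.1 0 0 0 0.6;0.5 0 -0.25 0 0.02 0 0.3;0.98 0 -0.35 0 0.042 0 0.3;0.98 0 -0.35 0 0.042 0 0.1;0.98 0 -0.35 0 0.042 0 0;0.98 0 -0.35 0 0.042 0 0;0.98 0 -0.35 0 0.042 0 0",
)

```text
time_s: 9.38
tool_pos: [0.4945, 0.2697, 0.2554]
tcp_rot: [[-0.457, -0.89, -0.0], [-0.89, 0.457, -0.001], [0.0, -0.0, -1.0]]
ft_force: [1.6, -0.4, -0.3]
finger_gap: 0.0184
```

Run:
```python
from h import *
rows((Rt(90),bp(0,0,145)))
shot('top','t10'); crop('t10',90,135,220,250,6,'t10c')
shot('side','s10'); crop('s10',200,90,330,210,6,'s10c')
```

```text
t 9.38 p [0.4945 0.2697 0.2554] box [np.float64(-85.9), np.float64(-0.3), np.float64(255.4)] q [ 0.847  0.158 -0.194  0.    -1.22  -1.321] F [ 1.6 -0.4 -0.3] gap 0.0184
[-0.573  0.003  0.736] [-0.     -0.0001 -0.0002] mm 139.8 deg 0.1
```

View pics/t10c.png

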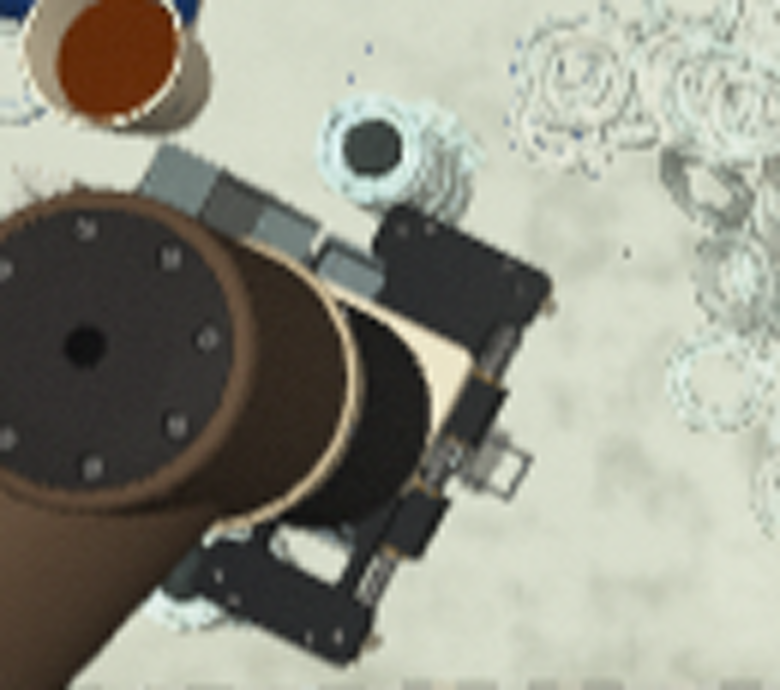

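View pics/s10c.png

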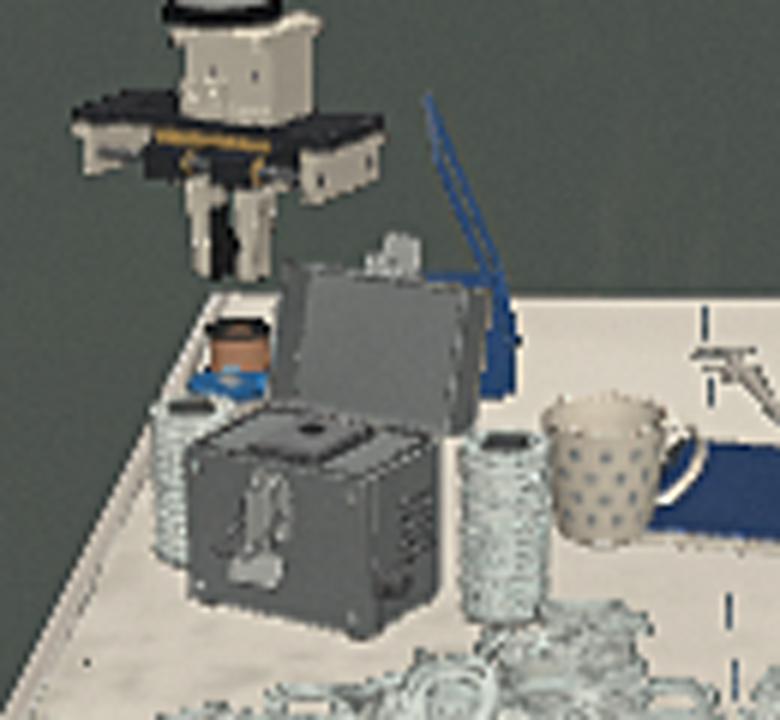

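Run:
```python
from h import *
S=cloud('side','s10'); d=S-BC; b=np.stack([d@BX,d@BY,S[...,2]],-1)*1e3
k=(abs(b[...,0])<60)&(abs(b[...,1])<80)&(b[...,2]>110)&(b[...,2]<135)
q=b[k]; print(np.histogram(q[:,2],bins=12,range=(110,134)))
q=q[(q[:,2]>122.5)]; print(len(q),np.percentile(q,[1,50,99],axis=0).round(1))
dpt=np.load('pics/s10.npz')['p']
# dark pixels in deck
b2=b[k]; c=dpt[k].astype(float).mean(1)
print(np.percentile(c,[5,25,50,75,95]))
q=b2[(c<75)]; print(len(q),np.percentile(q,[2,50,98],axis=0).round(1))
```

```text
(array([ 18,  22,  43, 102,  80,  43,  20,  26,  26,  12,   6,   1]), array([110., 112., 114., 116., 118., 120., 122., 124., 126., 128., 130.,
       132., 134.]))
88 [[-37.1 -78.4 122.7]
 [  0.   -9.5 126.1]
 [ 58.9  74.6 132. ]]
[ 58.7         83.66666667 103.33333333 124.         132.66666667]
52 [[-45.9 -75.9 114.8]
 [ -1.  -17.  118.7]
 [ 54.2  71.  127.4]]
```

Call:
send_rows(
  moves="-0.25 0 0.1 0 0 0 0;-0.5 0 0.3 0 0 0 0;-0.573 0.003 0.55 0 0 0 0;-0.573 0.003 0.7 0 0 0 0;-0.573 0.003 0.74 0 0 0 0;-0.573 0.003 0.74 0 0 0 0",
)

```text
time_s: 9.98
tool_pos: [0.5323, 0.3455, 0.1409]
tcp_rot: [[-0.456, -0.89, -0.005], [-0.89, 0.456, -0.006], [0.007, 0.001, -1.0]]
ft_force: [0.1, 0.0, 1.0]
finger_gap: 0.0005
```

Run:
```python
from h import *
rows((Rt(90),bp(0,0,117)))
shot('side','s11'); crop('s11',200,90,330,210,6,'s11c')
```

```text
t 9.98 p [0.5323 0.3455 0.1409] box [np.float64(-1.2), np.float64(0.5), np.float64(140.9)] q [ 0.883  0.361 -0.19   0.    -1.027 -1.357] F [0.1 0.  1. ] gap 0.0005
[-0.009 -0.004  0.159] [ 0.0002 -0.0012 -0.0001] mm 23.9 deg 0.4
```

View pics/s11c.png

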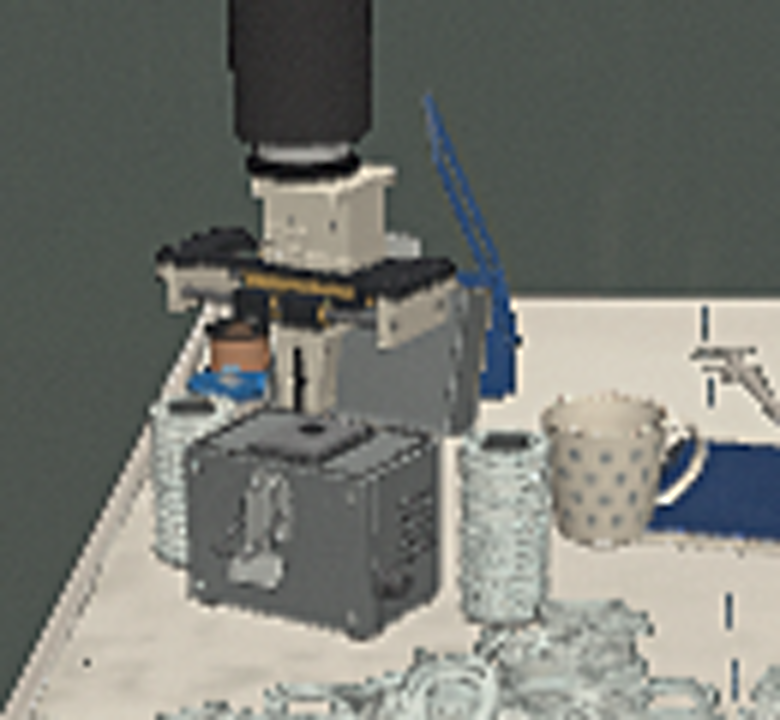

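Call:
send_rows(
  moves="0 -0.004 0.07 0 0 0 0;0 -0.004 0.1 0 0 0 0;0 -0.004 0.12 0 0 0 0;0 -0.004 0.14 0 0 0 0;0 -0.004 0.155 0 0 0 0;0 -0.004 0.165 0 0 0 0;0 -0.004 0.165 0 0 0 0",
)

```text
time_s: 10.62
tool_pos: [0.534, 0.3459, 0.119]
tcp_rot: [[-0.456, -0.89, -0.0], [-0.89, 0.456, -0.002], [0.002, -0.0, -1.0]]
ft_force: [1.8, -0.6, 3.6]
finger_gap: 0.0001
```

Run:
```python
from h import *
rows((Rt(90),bp(0,0,117)))
```

```text
t 10.62 p [0.534  0.3459 0.119 ] box [np.float64(-0.1), np.float64(-0.8), np.float64(119.0)] q [ 8.810e-01  3.810e-01 -2.160e-01  1.000e-03 -9.760e-01 -1.356e+00] F [ 1.8 -0.6  3.6] gap 0.0001
[-0.     0.005  0.013] [-0.0001 -0.0003 -0.0002] mm 2.2 deg 0.1
```

Call:
send_rows(
  moves="0 0 0.01 0 0 0 0;0 0 0.02 0 0 0 0;0 0 0.025 0 0 0 0;0 0 0.025 0 0 0 0",
)

```text
time_s: 10.95
tool_pos: [0.5345, 0.3462, 0.1167]
tcp_rot: [[-0.456, -0.89, 0.001], [-0.89, 0.456, -0.001], [0.001, -0.001, -1.0]]
ft_force: [-0.4, -1.9, 14.3]
finger_gap: 0.0004
```

Run:
```python
from h import *
rows((Rt(90),bp(0,0,117)))
```

```text
t 10.95 p [0.5345 0.3462 0.1167] box [np.float64(0.4), np.float64(-1.1), np.float64(116.7)] q [ 0.882  0.383 -0.219  0.002 -0.97  -1.356] F [-0.4 -1.9 14.3] gap 0.0004
[ 0.003  0.008 -0.002] [-0.0002 -0.0001 -0.    ] mm 1.3 deg 0.1
```

Call:
send_rows(
  moves="0 0 -0.05 0 0 0 0;0 0 -0.15 0 0 0 0;0 0 -0.3 0 0 0 0.3;0 0 -0.5 0 0 0 0.8;0 0 -0.6 0 0 0 0.9;0 0 -0.6 0 0 0 0.9;0 0 -0.6 0 0 0 0.9",
)

```text
time_s: 11.53
tool_pos: [0.5336, 0.3462, 0.2054]
tcp_rot: [[-0.457, -0.89, -0.001], [-0.89, 0.457, -0.001], [0.001, 0.0, -1.0]]
ft_force: [0.5, -0.2, -1.2]
finger_gap: 0.0284
```

Run:
```python
from h import *
rows((Rt(90),bp(0,0,124)))
shot('side','s12'); crop('s12',200,90,330,210,6,'s12c')
```

```text
t 11.53 p [0.5336 0.3462 0.2054] box [np.float64(0.1), np.float64(-0.3), np.float64(205.4)] q [ 0.882  0.31  -0.108 -0.    -1.154 -1.356] F [ 0.5 -0.2 -1.2] gap 0.0284
[-0.     0.002  0.543] [ 0.0001 -0.0002 -0.0002] mm 81.4 deg 0.1
```

View pics/s12c.png

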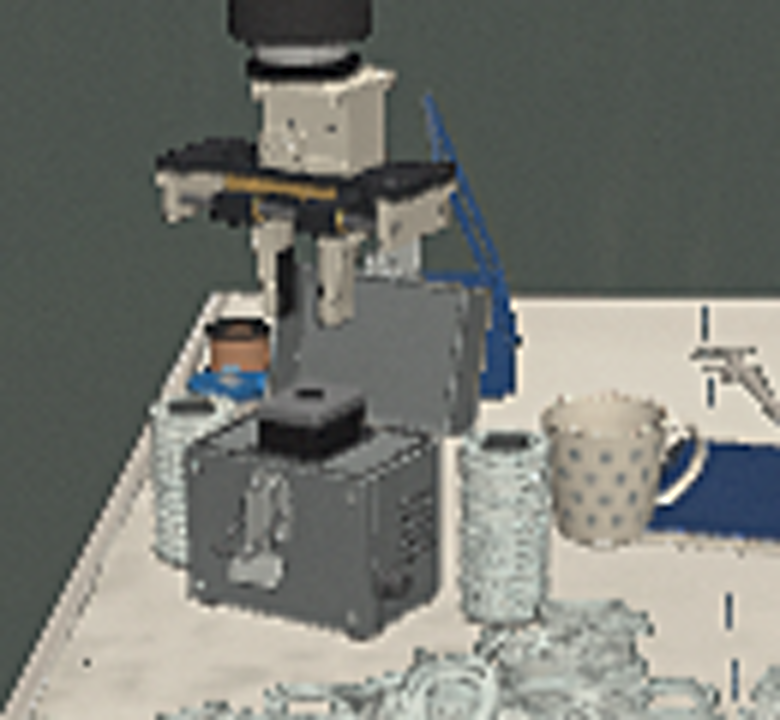

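Call:
send_rows(
  moves="0 0 0 0 0 0 0.85;0 0 0 0 0 0 0.85;0 0 0 0 0 0 0.85;0 0 0 0 0 0 0.85;0 0 0.15 0 0 0 0.85;0 0 0.3 0 0 0 0.85;0 0 0.42 0 0 0 0.85;0 0 0.5 0 0 0 0.85;0 0.002 0.545 0 0 0 0.85;0 0.002 0.545 0 0 0 0.85",
)

```text
time_s: 12.42
tool_pos: [0.5328, 0.3453, 0.1215]
tcp_rot: [[-0.457, -0.89, -0.003], [-0.89, 0.457, -0.004], [0.005, 0.001, -1.0]]
ft_force: [-0.5, 0.5, -0.2]
finger_gap: 0.0747
```

Call:
send_rows(
  moves="0 0 0 0 0 0 0.4;0 0 0 0 0 0 0.4;0 0 0 0 0 0 0.4;0 0 0 0 0 0 0.4;0 0 0 0 0 0 0.4;0 0 0 0 0 0 0.4",
  squeeze=35,
)

```text
time_s: 12.92
tool_pos: [0.5338, 0.3461, 0.1239]
tcp_rot: [[-0.456, -0.89, -0.0], [-0.89, 0.456, -0.001], [0.001, -0.0, -1.0]]
ft_force: [1.5, -0.8, 0.9]
finger_gap: 0.0501
```

Run:
```python
from h import *
rows()
shot('side','s13'); crop('s13',200,90,330,210,6,'s13c')
```

```text
t 12.92 p [0.5338 0.3461 0.1239] box [np.float64(0.1), np.float64(-0.5), np.float64(123.9)] q [ 8.820e-01  3.760e-01 -2.110e-01  1.000e-03 -9.850e-01 -1.356e+00] F [ 1.5 -0.8  0.9] gap 0.0501
```

View pics/s13c.png

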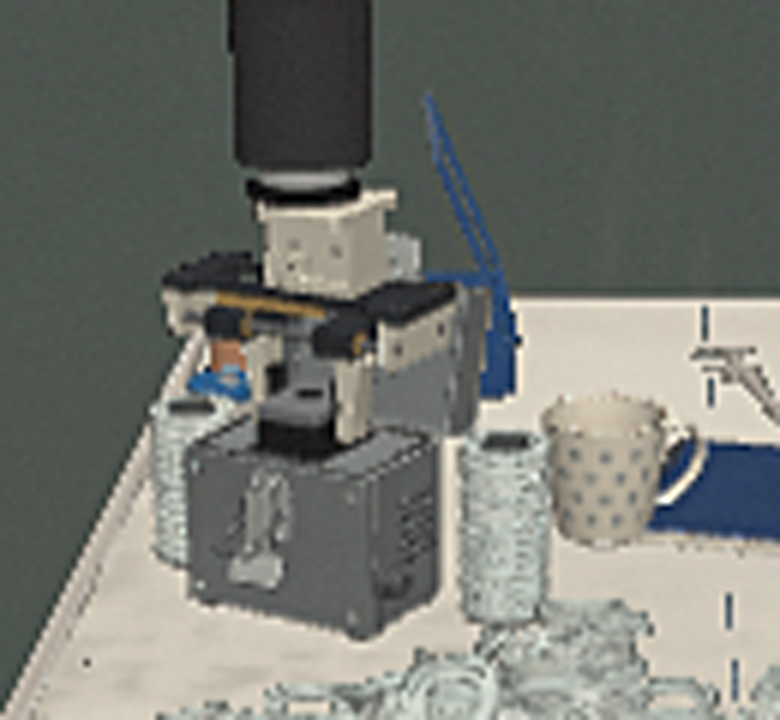

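Call:
send_rows(
  moves="0 0 -0.1 0 0 0 0.4;0 0 -0.25 0 0 0 0.4;0 0 -0.45 0 0 0 0.4;0 0 -0.65 0 0 0 0.4;0 0 -0.85 0 0 0 0.4;0 0 -1 0 0 0 0.4;0 0 -1 0 0 0 0.4",
)

```text
time_s: 13.55
tool_pos: [0.5351, 0.3472, 0.2785]
tcp_rot: [[-0.456, -0.89, 0.004], [-0.89, 0.456, 0.002], [-0.004, -0.003, -1.0]]
ft_force: [0.9, 1.7, -2.6]
finger_gap: 0.0498
```

Run:
```python
from h import *
rows()
shot('side','s14'); crop('s14',180,60,330,200,5,'s14c')
W=cloud('top','top0'); p=np.load('pics/top0.npz')['p']
z=W[...,2]
# charger fine
m=np.zeros(z.shape,bool); m[203:245,350:388]=1
for lo,hi in((.005,.012),(.012,.019),(.019,.033)):
    k=m&(z>lo)&(z<hi); print(lo,k.sum(),W[k].mean(0).round(4),cv2.minAreaRect((W[k][:,:2]*1000).astype(np.float32)))
# flask
m[:]=0; m[225:265,300:340]=1; k=m&(z>.15); print('flask',k.sum(),W[k].min(0),W[k].max(0))
S=cloud('side','side0')
m[:]=0; m[265:305,165:220]=1; k=m&(S[...,2]>.02)&(S[...,2]<.033); print('side rim',k.sum(),cv2.minAreaRect((S[k][:,:2]*1000).astype(np.float32)))
```

```text
t 13.55 p [0.5351 0.3472 0.2785] box [np.float64(1.6), np.float64(-1.1), np.float64(278.5)] q [ 0.882  0.268 -0.     0.002 -1.298 -1.356] F [ 0.9  1.7 -2.6] gap 0.0498
0.005 168 [ 0.4461 -0.4018  0.0095] ((448.27642822265625, -403.71319580078125), (133.39248657226562, 120.56629943847656), 6.172701358795166)
0.012 301 [ 0.4383 -0.401   0.0149] ((440.01324462890625, -401.2926330566406), (80.8499526977539, 108.7179183959961), 82.47731018066406)
0.019 304 [ 0.4447 -0.403   0.0249] ((443.1594543457031, -401.60833740234375), (84.4018783569336, 106.40641784667969), 83.20111083984375)
flask 598 [ 0.33210254 -0.25152148  0.1509339 ] [ 0.41609717 -0.16816921  0.17385054]
side rim 343 ((448.7838439941406, -416.9880065917969), (108.18550872802734, 96.5969467163086), 80.54914093017578)
```

View pics/s14c.png

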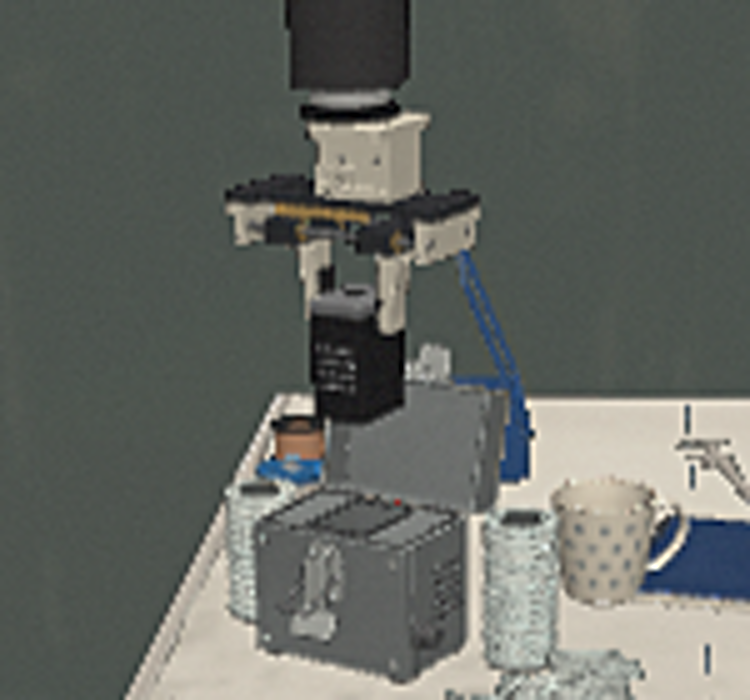

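```bash
cat > ov.py <<'E'
from h import *
def proj(cam,P):
    c=r.get_calibration(cam); K=np.array(c['intrinsics']); R=np.array(c['orientation']); p=(np.atleast_2d(P)-np.array(c['position']))@R; return np.stack([p[:,0]/p[:,2]*K[0,0]+K[0,2],p[:,1]/p[:,2]*K[1,1]+K[1,2]],1)
def ov(src,cam,cx,cy,yaw,win,s,new):
    u0,v0,u1,v1=win; p=np.load('pics/'+src+'.npz')['p'][v0:v1,u0:u1]; im=cv2.cvtColor(cv2.resize(p,None,fx=s,fy=s,interpolation=cv2.INTER_CUBIC),cv2.COLOR_RGB2BGR)
    a=np.deg2rad(yaw); ex=np.array([np.cos(a),np.sin(a),0]); ey=np.array([-ex[1],ex[0],0])
    for hx,hy,z,col in((48,41,26,(0,255,0)),(37,30,26,(0,255,255)),(37,30,14,(255,0,255))):
        q=np.array([np.array([cx,cy,z/1e3])+ex*sx*hx/1e3+ey*sy*hy/1e3 for sx,sy in((1,1),(1,-1),(-1,-1),(-1,1))])
        uv=((proj(cam,q)-[u0,v0]+.5)*s-.5).round().astype(int); cv2.polylines(im,[uv.reshape(-1,1,2)],True,col,1)
    cv2.imwrite('pics/'+new+'.png',im)
E
python3 - <<'E'
from ov import *
ov('top0','top',.4445,-.4025,-7.5,(340,200,396,250),12,'ovt'); ov('side0','side',.4445,-.4025,-7.5,(160,262,225,308),12,'ovs')
E
```

```text
(no output)
```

View pics/ovt.png

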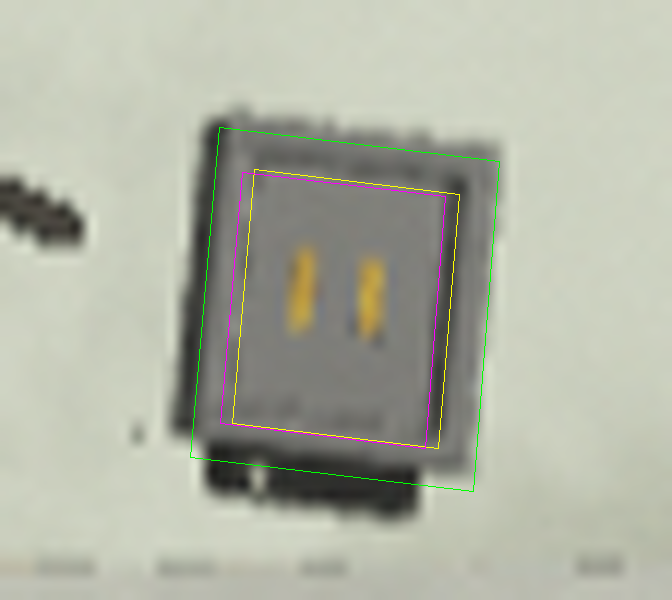

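View pics/ovs.png

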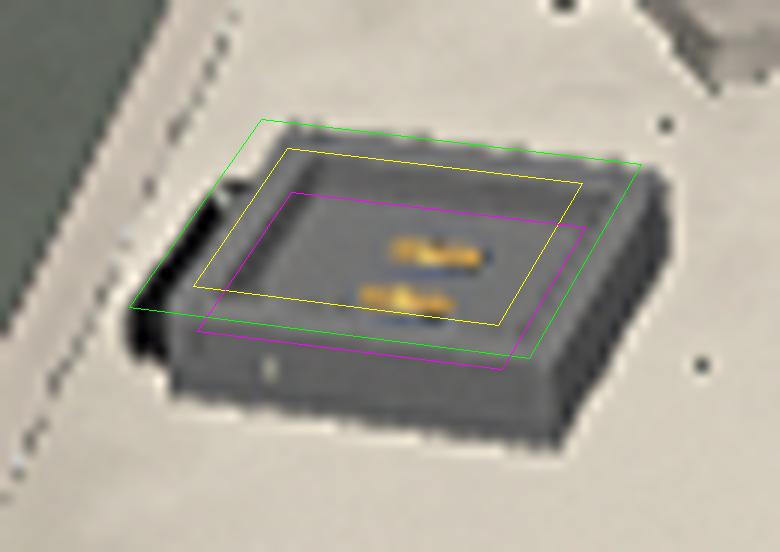

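Run:
```python
from ov import *
ov('top0','top',.4495,-.404,-7.5,(340,200,396,250),12,'ovt2'); ov('side0','side',.4495,-.404,-7.5,(160,262,225,308),12,'ovs2')
```

```text
(no output)
```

View pics/ovt2.png

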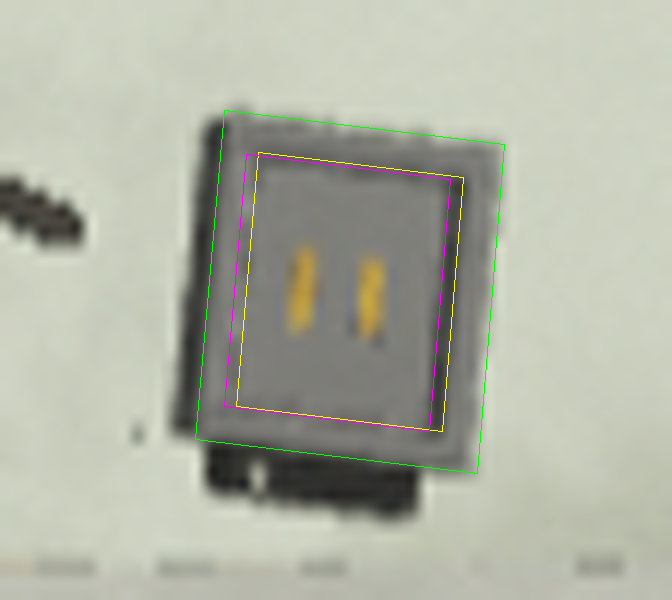

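View pics/ovs2.png

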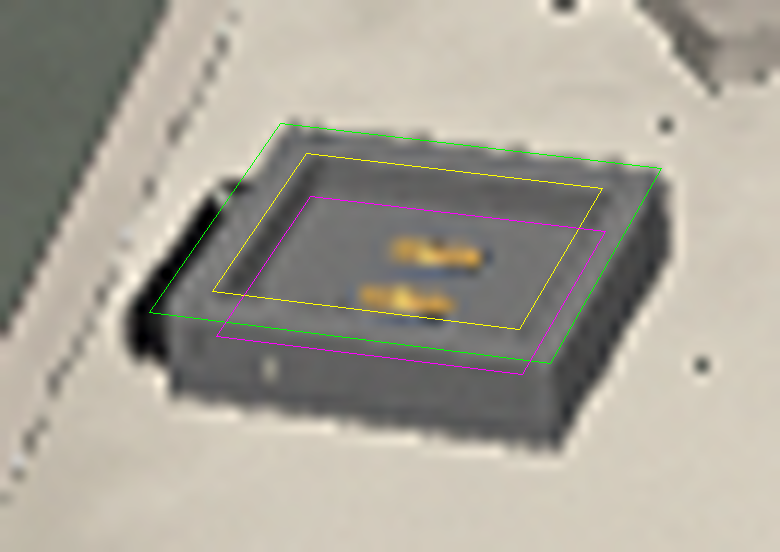

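```bash
cat >> h.py <<'E'
CH=np.array([.450,-.4035,0]); CY=-7.5
def go(f,z):  # fraction of the path
    p0=np.array([.535,.347,0]); p=p0+(CH-p0)*f; p[2]=z; return (Rdown(-117.1-70.4*f),p)
E
python3 - <<'E'
from h import *
rows(go(.25,.29),go(.2,.29))
E
```

```text
t 13.60 p [0.5341 0.3469 0.2755] box [np.float64(0.9), np.float64(-0.4), np.float64(275.5)] q [ 8.820e-01  2.700e-01 -4.000e-03  1.000e-03 -1.296e+00 -1.356e+00] F [ 0.1 -0.1 -3.9] gap 0.0496
[ 1.174 -0.45  -0.098] [-0.0001  0.0002  0.0487] mm 189.2 deg 17.5
[ 0.939 -0.361 -0.098] [-0.0001  0.0002  0.0389] mm 151.6 deg 14.0
```

Call:
send_rows(
  moves="0.12 -0.05 -0.05 0 0 0.006 0.4;0.36 -0.14 -0.1 0 0 0.015 0.4;0.6 -0.23 -0.1 0 0 0.025 0.4;0.84 -0.32 -0.1 0 0 0.035 0.4;0.98 -0.376 -0.1 0 0 0.041 0.4",
)

```text
time_s: 14.02
tool_pos: [0.5145, 0.1859, 0.2869]
tcp_rot: [[-0.672, -0.741, -0.005], [-0.741, 0.672, -0.004], [0.006, 0.001, -1.0]]
ft_force: [0.3, 0.5, -3.6]
finger_gap: 0.0502
```

Run:
```python
from h import *
rows(go(.42,.29))
```

```text
t 14.02 p [0.5145 0.1859 0.2869] box [np.float64(-151.3), np.float64(-56.3), np.float64(286.9)] q [ 0.705  0.117 -0.171  0.    -1.29  -1.442] F [ 0.3  0.5 -3.6] gap 0.0502
[ 0.829 -0.615 -0.016] [-0.     -0.001   0.0402] mm 154.9 deg 14.5
```

Call:
send_rows(
  moves="0.2 -0.15 -0.02 0 0 0.01 0.4;0.4 -0.3 -0.02 0 0 0.02 0.4;0.6 -0.45 -0.02 0 0 0.03 0.4;0.8 -0.6 -0.02 0 0 0.04 0.4;0.98 -0.73 -0.02 0 0 0.048 0.4",
)

```text
time_s: 14.43
tool_pos: [0.4979, 0.0048, 0.2903]
tcp_rot: [[-0.861, -0.508, -0.004], [-0.508, 0.861, -0.003], [0.005, -0.0, -1.0]]
ft_force: [0.6, -0.3, -3.7]
finger_gap: 0.0499
```

Run:
```python
from h import *
rows(go(.7,.29))
```

```text
t 14.43 p [0.4979 0.0048 0.2903] box [np.float64(-320.1), np.float64(-124.1), np.float64(290.3)] q [ 4.060e-01  2.800e-02 -2.610e-01  1.000e-03 -1.287e+00 -1.443e+00] F [ 0.6 -0.3 -3.7] gap 0.0499
[ 0.749 -0.975  0.006] [-0.0001 -0.0008  0.047 ] mm 184.5 deg 16.9
```

Call:
send_rows(
  moves="0.15 -0.2 0 0 0 0.01 0.4;0.3 -0.4 0 0 0 0.02 0.4;0.45 -0.6 0 0 0 0.03 0.4;0.6 -0.8 0 0 0 0.04 0.4;0.75 -0.97 0 0 0 0.047 0.4",
)

```text
time_s: 14.85
tool_pos: [0.476, -0.1773, 0.2906]
tcp_rot: [[-0.972, -0.236, -0.004], [-0.236, 0.972, -0.002], [0.005, -0.001, -1.0]]
ft_force: [1.6, -0.2, -4.0]
finger_gap: 0.0499
```

Run:
```python
from h import *
rows(go(.92,.29))
```

```text
t 14.85 p [ 0.476  -0.1773  0.2906] box [np.float64(-492.2), np.float64(-187.5), np.float64(290.6)] q [ 0.032  0.045 -0.242  0.002 -1.288 -1.365] F [ 1.6 -0.2 -4. ] gap 0.0499
[ 0.385 -1.046  0.007] [-0.0002 -0.0007  0.043 ] mm 167.3 deg 15.5
```

Call:
send_rows(
  moves="0.08 -0.22 0 0 0 0.01 0.4;0.16 -0.44 0 0 0 0.02 0.4;0.24 -0.66 0 0 0 0.03 0.4;0.32 -0.85 0 0 0 0.038 0.4;0.37 -0.98 0 0 0 0.043 0.4;0.37 -0.98 0 0 0 0.043 0.4",
)

```text
time_s: 15.35
tool_pos: [0.457, -0.3343, 0.2902]
tcp_rot: [[-0.999, 0.034, -0.006], [0.034, 0.999, -0.001], [0.006, -0.001, -1.0]]
ft_force: [0.7, 0.9, -3.3]
finger_gap: 0.0497
```

Run:
```python
from h import *
rows(go(1,.20),go(1,.12))
```

```text
t 15.35 p [ 0.457  -0.3343  0.2902] box [np.float64(-640.6), np.float64(-242.1), np.float64(290.2)] q [-0.284  0.147 -0.129  0.003 -1.3   -1.322] F [ 0.7  0.9 -3.3] gap 0.0497
[ 0.028 -0.462  0.602] [-0.0002 -0.0009  0.0154] mm 113.9 deg 5.6
[ 0.024 -0.461  1.135] [-0.0002 -0.0009  0.0154] mm 183.9 deg 5.6
```

Call:
send_rows(
  moves="0.01 -0.2 0.05 0 0 0.006 0.4;0.028 -0.4 0.15 0 0 0.013 0.4;0.028 -0.462 0.35 0 0 0.0154 0.4;0.027 -0.462 0.6 0 0 0.0154 0.4;0.026 -0.462 0.85 0 0 0.0154 0.4;0.025 -0.462 1 0 0 0.0154 0.4;0.025 -0.462 1 0 0 0.0154 0.4",
)

```text
time_s: 15.93
tool_pos: [0.4486, -0.3981, 0.1356]
tcp_rot: [[-0.992, 0.126, -0.012], [0.126, 0.992, 0.005], [0.013, 0.003, -1.0]]
ft_force: [-1.0, 0.3, -5.1]
finger_gap: 0.0501
```

Run:
```python
from ov import *
rows(go(1,.09))
shot('side','s15'); shot('top','t15'); ov('s15','side',.450,-.4035,-7.5,(145,190,255,310),6,'s15c'); crop('t15',300,180,430,270,6,'t15c')
```

```text
t 15.93 p [ 0.4486 -0.3981  0.1356] box [np.float64(-701.3), np.float64(-263.7), np.float64(135.6)] q [-0.4    0.317 -0.271  0.    -0.996 -1.298] F [-1.   0.3 -5.1] gap 0.0501
[-0.018 -0.035  0.303] [ 0.0005 -0.002   0.0007] mm 45.9 deg 0.8
```

View pics/s15c.png

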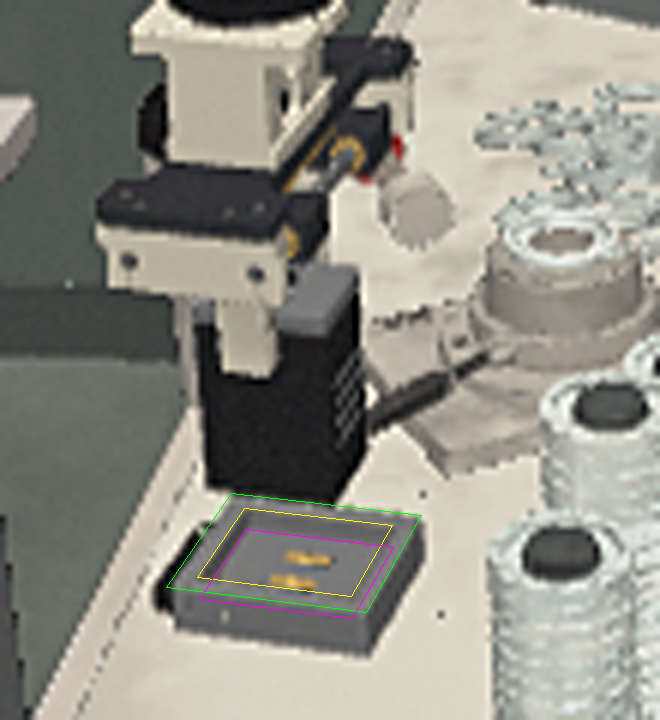

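View pics/t15c.png

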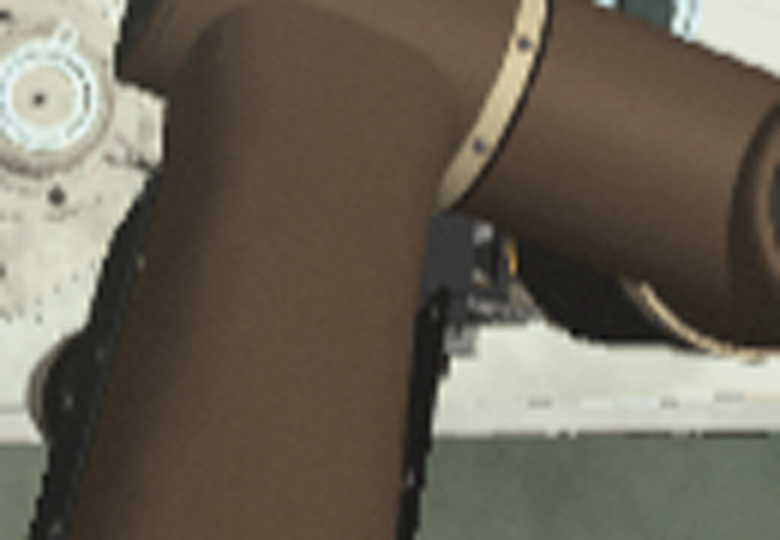

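```bash
cat >> ov.py <<'E'
def ovp(src,cam,win,s,new,cen,yaw,z0):
    u0,v0,u1,v1=win; p=np.load('pics/'+src+'.npz')['p'][v0:v1,u0:u1]; im=cv2.cvtColor(cv2.resize(p,None,fx=s,fy=s,interpolation=cv2.INTER_CUBIC),cv2.COLOR_RGB2BGR)
    a=np.deg2rad(yaw); ex=np.array([np.cos(a),np.sin(a),0]); ey=np.array([-ex[1],ex[0],0])
    for z,col in((z0,(0,255,0)),(z0+.1,(0,255,255))):
        q=np.array([np.array([cen[0],cen[1],z])+ex*sx*.032+ey*sy*.025 for sx,sy in((1,1),(1,-1),(-1,-1),(-1,1))])
        uv=((proj(cam,q)-[u0,v0]+.5)*s-.5).round().astype(int); cv2.polylines(im,[uv.reshape(-1,1,2)],True,col,1)
    cv2.imwrite('pics/'+new+'.png',im)
E
python3 - <<'E'
from ov import *
ovp('s15','side',(165,220,235,300),9,'s15p',(.4486,-.3981),-7.3,.0637)
E
```

```text
(no output)
```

View pics/s15p.png

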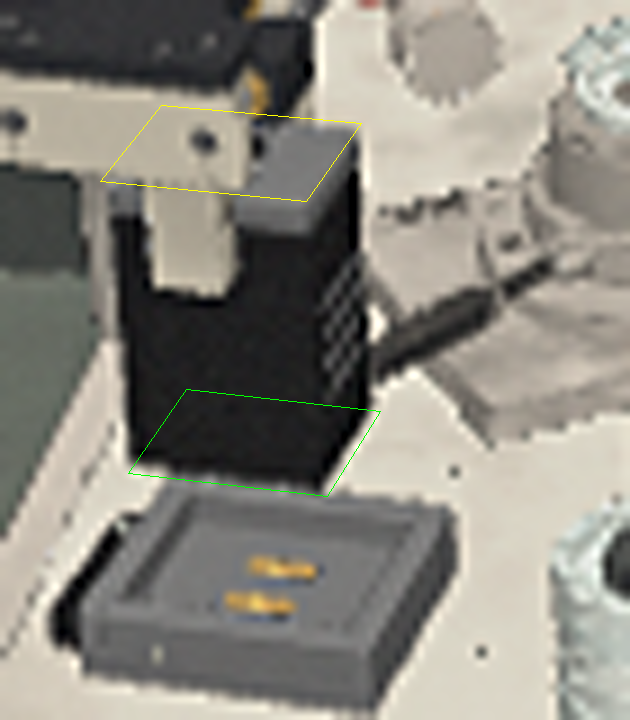

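Run:
```python
from h import *
p=np.array([.4518,-.4042,.0])
rows(*[(Rdown(172.5),p+[0,0,z]) for z in (.115,.1,.088)])
```

```text
t 16.03 p [ 0.4524 -0.4005  0.1421] box [np.float64(-701.7), np.float64(-268.2), np.float64(142.1)] q [-0.4    0.312 -0.263  0.003 -1.    -1.297] F [ 0.5 -0.4 -3.1] gap 0.05
[ 0.    -0.024  0.18 ] [-0.0003 -0.0007  0.001 ] mm 27.3 deg 0.4
[-0.    -0.024  0.28 ] [-0.0003 -0.0007  0.001 ] mm 42.2 deg 0.4
[-0.001 -0.024  0.36 ] [-0.0003 -0.0007  0.001 ] mm 54.2 deg 0.4
```

Call:
send_rows(
  moves="0 -0.015 0.08 0 0 0.001 0.4;0 -0.024 0.17 0 0 0.001 0.4;0 -0.024 0.22 0 0 0.001 0.4;0 -0.024 0.24 0 0 0.001 0.4;0 -0.024 0.24 0 0 0.001 0.4;0 -0.024 0.24 0 0 0.001 0.4",
)

```text
time_s: 16.53
tool_pos: [0.4533, -0.4048, 0.1078]
tcp_rot: [[-0.991, 0.13, -0.0], [0.13, 0.991, -0.003], [-0.0, -0.003, -1.0]]
ft_force: [0.9, 0.1, -2.8]
finger_gap: 0.0497
```

Run:
```python
from ov import *
p=np.array([.4518,-.4042,.0])
rows(*[(Rdown(172.5),p+[0,0,z]) for z in (.1,.088,.084)])
shot('side','s16'); crop('s16',165,220,235,300,9,'s16c')
```

```text
t 16.53 p [ 0.4533 -0.4048  0.1078] box [np.float64(-705.1), np.float64(-270.9), np.float64(107.8)] q [-0.406  0.348 -0.298  0.004 -0.924 -1.298] F [ 0.9  0.1 -2.8] gap 0.0497
[0.01  0.003 0.052] [-0.0005  0.      0.    ] mm 8.0 deg 0.2
[0.01  0.003 0.132] [-0.0005  0.      0.    ] mm 19.9 deg 0.2
[0.01  0.003 0.159] [-0.0005  0.      0.    ] mm 23.9 deg 0.2
```

View pics/s16c.png

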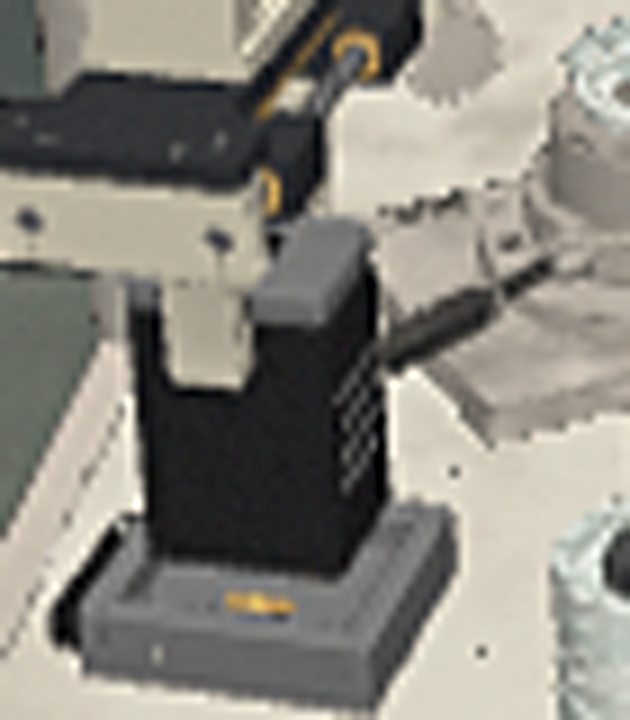

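Run:
```python
from ov import *
# fit tray in side0: try
for i,(x,y,yw) in enumerate(((.4525,-.4055,-7.5),)):
    ov('side0','side',x,y,yw,(165,255,225,305),12,'fa%d'%i)
ovp('s16','side',(165,220,235,300),9,'s16p',(.4533,-.4048),-7.5,.0358)
```

```text
(no output)
```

View pics/fa0.png

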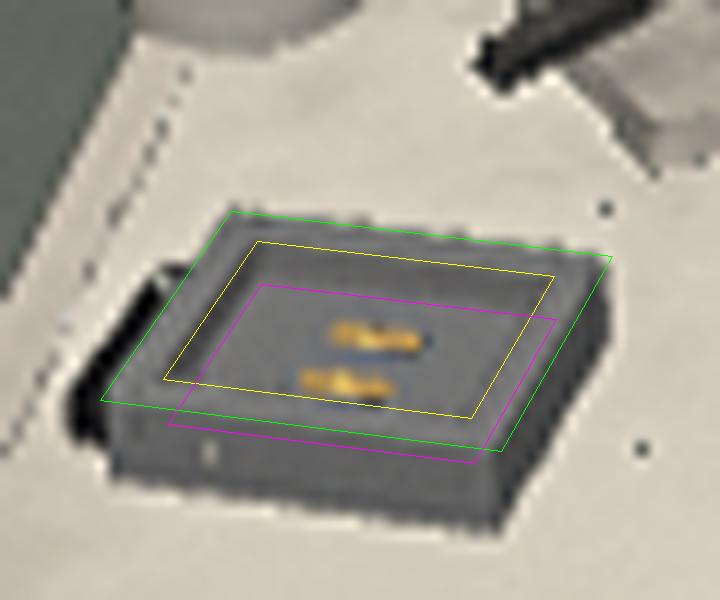

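View pics/s16p.png

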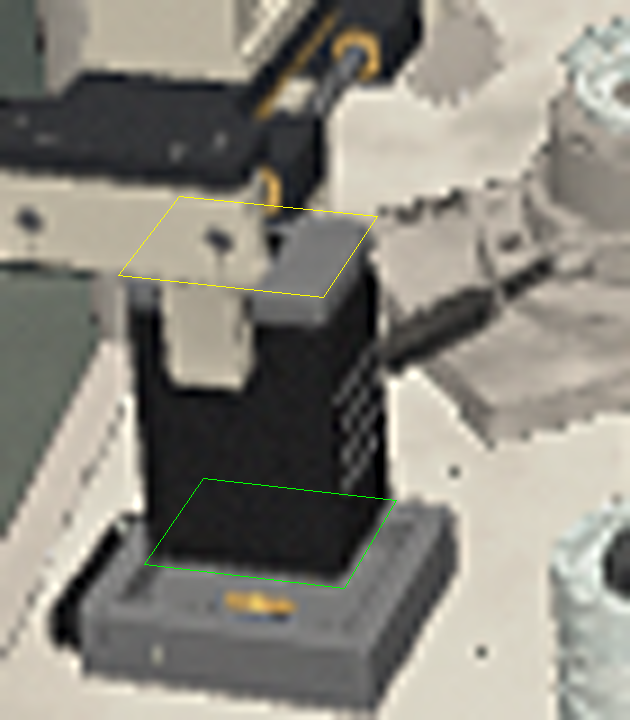

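Call:
send_rows(
  moves="0 -0.009 0.03 0 0 0 0.4;0 -0.009 0.06 0 0 0 0.4;0 -0.009 0.09 0 0 0 0.4;0 -0.009 0.11 0 0 0 0.4;0 -0.009 0.12 0 0 0 0.4;0 -0.009 0.12 0 0 0 0.4",
)

```text
time_s: 17.08
tool_pos: [0.4523, -0.4058, 0.0883]
tcp_rot: [[-0.991, 0.131, -0.002], [0.131, 0.991, -0.002], [0.002, -0.002, -1.0]]
ft_force: [-0.5, 0.7, -3.7]
finger_gap: 0.0497
```

Run:
```python
from ov import *
p=np.array([.4525,-.4062,.0])
rows(*[(Rdown(172.5),p+[0,0,z]) for z in (.088,.084)])
shot('side','s17'); crop('s17',165,220,235,300,9,'s17c')
```

```text
t 17.08 p [ 0.4523 -0.4058  0.0883] box [np.float64(-706.4), np.float64(-270.5), np.float64(88.3)] q [-0.408  0.37  -0.316  0.003 -0.886 -1.296] F [-0.5  0.7 -3.7] gap 0.0497
[-0.002 -0.003  0.002] [-0.0003 -0.0003 -0.    ] mm 0.6 deg 0.2
[-0.002 -0.003  0.029] [-0.0003 -0.0003 -0.    ] mm 4.3 deg 0.2
```

View pics/s17c.png

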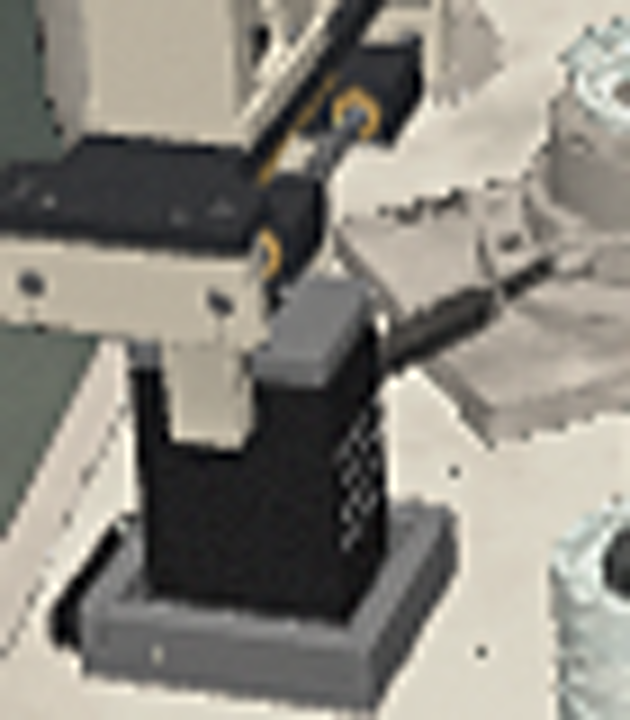

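Call:
send_rows(
  moves="0 0 0.006 0 0 0 0.4;0 0 0.012 0 0 0 0.4;0 0 0.016 0 0 0 0.4;0 0 0.02 0 0 0 0.4;0 0 0.02 0 0 0 0.4",
)

```text
time_s: 17.55
tool_pos: [0.4527, -0.406, 0.0863]
tcp_rot: [[-0.991, 0.13, -0.001], [0.13, 0.991, -0.003], [0.001, -0.003, -1.0]]
ft_force: [-0.2, 0.1, -1.3]
finger_gap: 0.0495
```

Contact is starting (the weight is coming off the wrist); I'll release slowly at this height.

Call:
send_rows(
  moves="0 0 0.006 0 0 0 0.4;0 0 0.006 0 0 0 0.4;0 0 0.006 0 0 0 0.8;0 0 0.006 0 0 0 0.8;0 0 0.006 0 0 0 0.8;0 0 0.006 0 0 0 0.8;0 0 0.006 0 0 0 0.8",
)

```text
time_s: 18.13
tool_pos: [0.4527, -0.406, 0.0851]
tcp_rot: [[-0.991, 0.131, -0.001], [0.131, 0.991, -0.002], [0.001, -0.003, -1.0]]
ft_force: [-0.4, -0.4, -0.4]
finger_gap: 0.0695
```

Run:
```python
from ov import *
rows()
shot('side','s18'); crop('s18',165,220,235,300,9,'s18c')
```

```text
t 18.13 p [ 0.4527 -0.406   0.0851] box [np.float64(-706.4), np.float64(-271.0), np.float64(85.1)] q [-0.408  0.374 -0.319  0.004 -0.878 -1.296] F [-0.4 -0.4 -0.4] gap 0.0695
```

View pics/s18c.png

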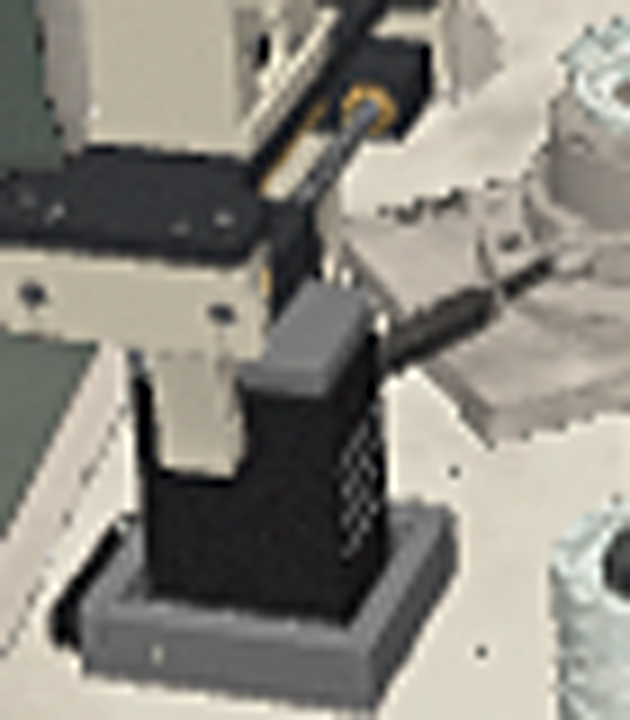

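Released (gap 69.5 mm). Now straight up and clear, then check.

Call:
send_rows(
  moves="0 0 -0.05 0 0 0 0.85;0 0 -0.2 0 0 0 0.85;0 0 -0.45 0 0 0 0.85;0 0 -0.7 0 0 0 0.85;0 0 -1 0 0 0 0.85;0 0 -1 0 0 0 0.85;0 0 -1 0 0 0 0.85",
)

```text
time_s: 18.77
tool_pos: [0.4543, -0.4066, 0.2396]
tcp_rot: [[-0.991, 0.13, 0.005], [0.13, 0.991, -0.006], [-0.006, -0.005, -1.0]]
ft_force: [0.3, -0.3, -0.1]
finger_gap: 0.0746
```

Call:
send_rows(
  moves="0 0.3 -0.2 0 0 0 0.85;0 0.6 -0.3 0 0 0 0.85;0 0.95 -0.3 0 0 0 0.85;0 0.95 -0.3 0 0 0 0.85;0 0.95 -0.3 0 0 0 0.85;0 0.95 -0.3 0 0 0 0.85",
)

```text
time_s: 19.27
tool_pos: [0.4715, -0.2628, 0.2798]
tcp_rot: [[-0.992, 0.128, -0.001], [0.128, 0.992, -0.002], [0.001, -0.002, -1.0]]
ft_force: [0.1, -0.5, -0.2]
finger_gap: 0.0743
```

Run:
```python
from ov import *
rows()
shot('side','s19'); shot('top','t19'); crop('s19',165,220,235,300,9,'s19c'); crop('t19',340,180,410,260,7,'t19c')
W=cloud('top','t19'); S=cloud('side','s19')
a=np.deg2rad(-7.5); ex=np.array([np.cos(a),np.sin(a),0]); ey=np.array([-ex[1],ex[0],0]); c=np.array([.4512,-.4045,0])
for n,P in(('top',W),('side',S)):
    d=P-c; k=(abs(d@ex)<.045)&(abs(d@ey)<.045)&(P[...,2]>.1)&(P[...,2]<.14); q=P[k]; print(n,len(q),np.median(q,0).round(4)); 
    if len(q)>10:
        A=np.c_[q[:,:2]-q[:,:2].mean(0),np.ones(len(q))]; print('plane',np.linalg.lstsq(A,q[:,2],rcond=None)[0].round(3)); print(cv2.minAreaRect((q[:,:2]*1000).astype(np.float32)))
```

```text
t 19.27 p [ 0.4715 -0.2628  0.2798] box [np.float64(-570.3), np.float64(-222.5), np.float64(279.8)] q [-0.143  0.104 -0.202  0.002 -1.265 -1.556] F [ 0.1 -0.5 -0.2] gap 0.0743
top 24 [ 0.4203 -0.3983  0.112 ]
plane [ 0.832 -0.092  0.112]
((420.3770446777344, -403.4172058105469), (48.08815383911133, 4.29892635345459), 82.35907745361328)
side 329 [ 0.4559 -0.4205  0.1133]
plane [-0.022  0.123  0.111]
((453.1888427734375, -410.3946533203125), (54.41051483154297, 64.978759765625), 86.1292724609375)
```

View pics/s19.png

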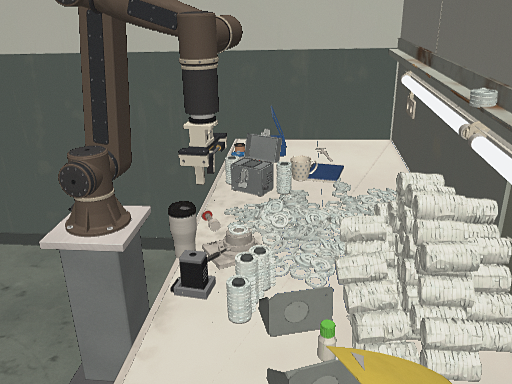

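View pics/s19c.png

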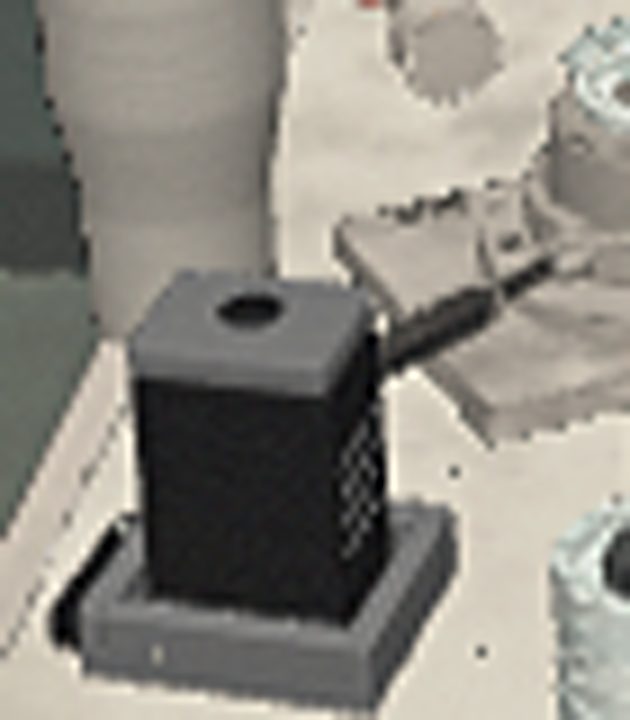

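View pics/t19.png

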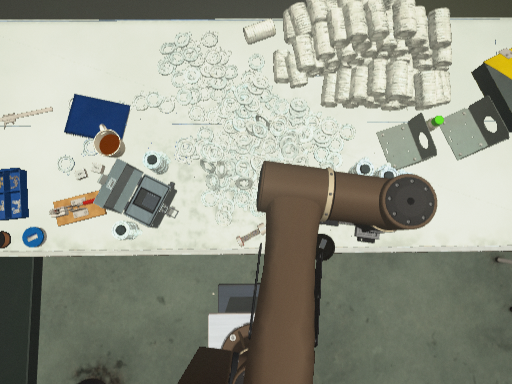

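Call:
send_rows(
  moves="0 0.3 -0.1 0 0 0 0.85;0 0.6 -0.2 0 0 0 0.85;0 0.95 -0.2 0 0 0 0.85;0 0.95 -0.2 0 0 0 0.85;0 0.95 -0.2 0 0 0 0.85;0 0.95 -0.2 0 0 0 0.85",
)

```text
time_s: 19.87
tool_pos: [0.4902, -0.1227, 0.309]
tcp_rot: [[-0.992, 0.13, -0.002], [0.13, 0.992, -0.002], [0.002, -0.003, -1.0]]
ft_force: [-0.2, 0.3, -0.2]
finger_gap: 0.0748
```

Run:
```python
from ov import *
rows()
shot('side','s20'); shot('top','t20'); 
ovp('s20','side',(165,220,235,300),8,'s20p',(.4523,-.4045),-7.5,.014)
ovp('t20','top',(330,180,410,260),8,'t20p',(.4515,-.4045),-7.5,.014)
W=cloud('top','t20'); S=cloud('side','s20'); d=W-np.array([.4515,-.4045,0]); k=(abs(d[...,0])<.05)&(abs(d[...,1])<.05)&(W[...,2]>.09)&(W[...,2]<.14); q=W[k]; print(len(q),np.median(q,0),cv2.minAreaRect((q[:,:2]*1000).astype(np.float32)))
q=q[abs(q[:,2]-np.median(q[:,2]))<.006]; A=np.c_[q[:,:2]-q[:,:2].mean(0),np.ones(len(q))]; print('plane',np.linalg.lstsq(A,q[:,2],rcond=None)[0].round(3))
# lid angle from side: inner face points
b=(S-BC); b=np.stack([b@BX,b@BY,S[...,2]],-1)*1e3
k=(b[...,0]>45)&(b[...,0]<130)&(abs(b[...,1])<68)&(b[...,2]>140)&(b[...,2]<230); q=b[k]; print(len(q)); p=np.polyfit(q[:,2],q[:,0],1); print('lid lean dx/dz',p, 'angle',np.pi/2+np.arctan(p[0]))
for (n,A0,A1) in (('top','top0','t20'),('side','side0','s20')):
    P=cloud(n,A0);Q=cloud(n,A1)
    for nm,c,r0,zz in(('flask',(.374,-.21),.07,(.155,.18)),('a',(.6635,.319),.06,(.105,.14)),('b',(.44,.423),.06,(.1,.14))):
        o=[]
        for X in(P,Q):
            k=(np.hypot(X[...,0]-c[0],X[...,1]-c[1])<r0)&(X[...,2]>zz[0])&(X[...,2]<zz[1]); o.append((k.sum(),np.nanmedian(X[k],0).round(3)))
        print(n,nm,o)
```

```text
t 19.87 p [ 0.4902 -0.1227  0.309 ] box [np.float64(-437.2), np.float64(-175.3), np.float64(309.0)] q [ 0.146  0.031 -0.217  0.002 -1.326 -1.847] F [-0.2  0.3 -0.2] gap 0.0748
334 [ 0.44945576 -0.40327335  0.11280203] ((449.54449462890625, -406.9921875), (50.57252502441406, 63.86363983154297), 82.02546691894531)
plane [ 0.003 -0.005  0.113]
461
lid lean dx/dz [5.54857578e-02 9.29192045e+01] angle 1.6262252488145532
top flask [(np.int64(591), array([ 0.376, -0.21 ,  0.162])), (np.int64(583), array([ 0.375, -0.21 ,  0.162]))]
top a [(np.int64(322), array([0.666, 0.327, 0.122])), (np.int64(341), array([0.664, 0.329, 0.122]))]
top b [(np.int64(317), array([0.434, 0.426, 0.113])), (np.int64(408), array([0.443, 0.422, 0.114]))]
side flask [(np.int64(337), array([ 0.379, -0.218,  0.164])), (np.int64(339), array([ 0.379, -0.218,  0.163]))]
side a [(np.int64(174), array([0.658, 0.321, 0.121])), (np.int64(159), array([0.661, 0.321, 0.121]))]
side b [(np.int64(26), array([0.419, 0.413, 0.112])), (np.int64(110), array([0.445, 0.413, 0.115]))]
```

View pics/s20p.png

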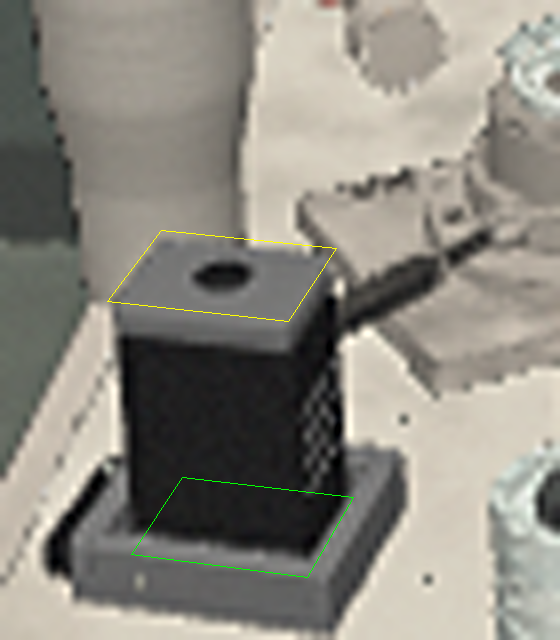

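View pics/t20p.png

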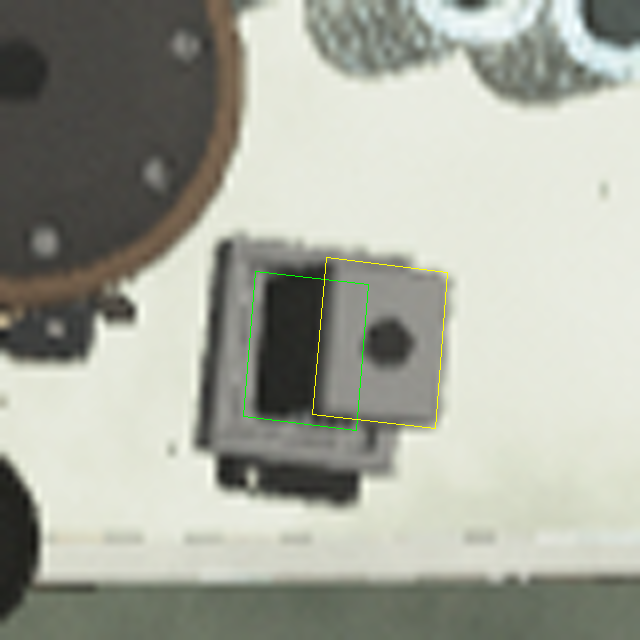

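Run:
```python
from h import *
for n,s in(('top','t20'),('side','s20')):
    P=cloud(n,s); d=P-BC; b=np.stack([d@BX,d@BY,P[...,2]],-1)*1e3
    k=(b[...,0]>60)&(b[...,0]<170)&(abs(b[...,1])<12)&(b[...,2]>195)&(b[...,2]<270)
    q=b[k]; q=q[np.argsort(q[:,2])]; print(n,len(q)); print(q[::max(1,len(q)//18)].round(0).tolist())
crop('t20',80,135,220,250,5,'t20b'); crop('s20',200,120,330,210,6,'s20b')
```

```text
top 141
[[114.0, 11.0, 204.0], [109.0, 6.0, 207.0], [115.0, 6.0, 209.0], [102.0, 3.0, 210.0], [115.0, 10.0, 213.0], [114.0, -8.0, 214.0], [85.0, -8.0, 216.0], [79.0, 9.0, 217.0], [81.0, 11.0, 218.0], [88.0, 11.0, 219.0], [116.0, 1.0, 220.0], [88.0, -9.0, 221.0], [114.0, -9.0, 223.0], [118.0, -4.0, 224.0], [118.0, -0.0, 225.0], [117.0, 3.0, 226.0], [117.0, 6.0, 228.0], [118.0, 10.0, 229.0], [123.0, -7.0, 232.0], [124.0, 8.0, 233.0], [120.0, -1.0, 237.0]]
side 55
[[104.0, 2.0, 195.0], [115.0, -1.0, 197.0], [114.0, -7.0, 202.0], [115.0, -1.0, 210.0], [108.0, -10.0, 213.0], [114.0, -2.0, 215.0], [83.0, 9.0, 217.0], [91.0, 9.0, 219.0], [95.0, -4.0, 220.0], [91.0, -1.0, 220.0], [121.0, 3.0, 221.0], [117.0, -5.0, 223.0], [89.0, 7.0, 224.0], [118.0, 11.0, 225.0], [116.0, 4.0, 227.0], [124.0, 9.0, 229.0], [124.0, -6.0, 230.0], [131.0, 3.0, 232.0], [120.0, -8.0, 236.0]]
```

View pics/t20b.png

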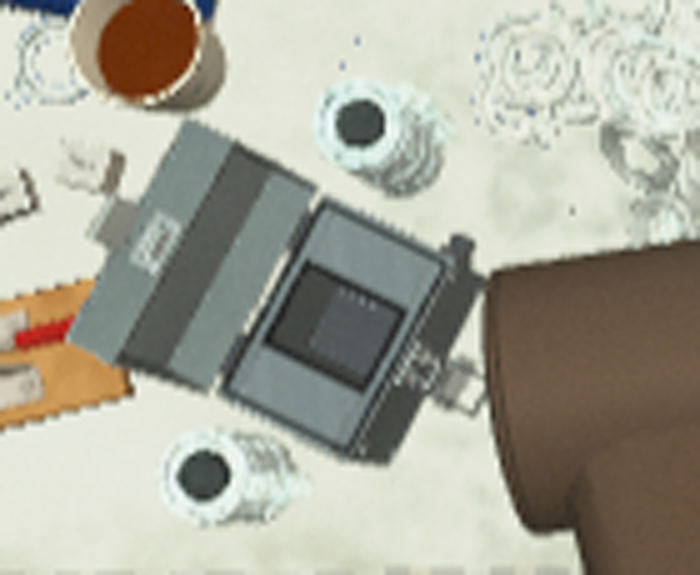

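View pics/s20b.png

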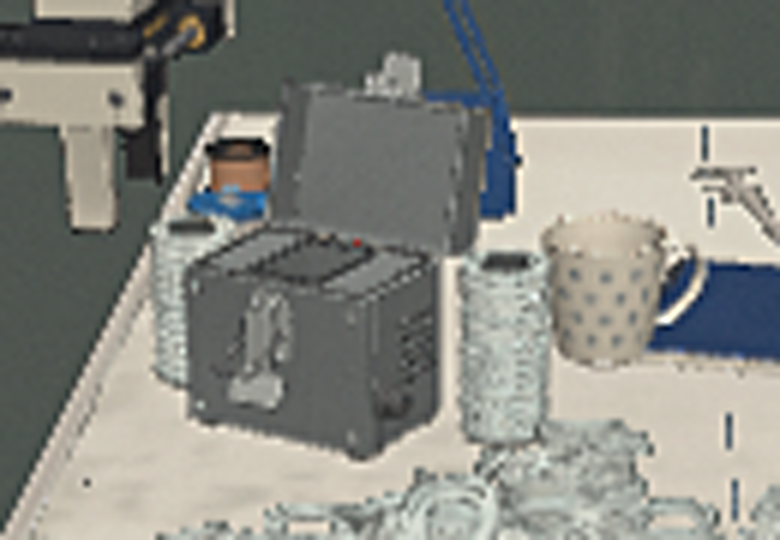

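```bash
python3 -c "
from h import *
print(r.hand_in()); print(r.observe()['time_s'])"
```

```text
the job is handed in; nothing more can be done
None
the job is handed in; nothing more can be done
```

The pack is standing in the charging tray and the job is handed in at about 20 s of the 72 s allowed. `hand_in` gave no verdict, so success rests on my own checks below.

What I did:
- **Latch:** I lifted the lever until the wire hook sprang off the keeper. The top picture showed it standing out in front while the lid was still down.
- **Lid:** I swung it back by its tab and let it fall open.
- **Pack release:** I pressed the pack down to its stop, with the fingertips about 9 mm below its resting height at 14 N. It sprang up when I let go.
- **Transfer:** I drew it out, carried it over and lowered it into the tray until the wrist force showed the floor taking its weight. Then I let go and moved the arm clear.

Last checks:
- **Pack seating:** its top is level at about 113 mm, and fully home would be 114 mm. Its outline is square with the tray, and its centre is within about 3 mm of the recess centre.
- **Lid:** its tab is at about box x 121 mm, z 228 mm, which fits the 1.85 rad stop. A rough plane fit of the lid gave only 1.63 rad. That fit mixed the rim and inner face, so I trusted the tab.
- **Bystanders:** flask and ring stack a measured unmoved to within a few millimetres. For ring stack b, the depth comparison disagreed by 9 to 26 mm, which I put down to its view being partly blocked before. Its core sits on the same top-camera pixel as at the start. I did not measure the plug gauge; it looks in the same place in the pictures.
- **Tray position:** the two cameras disagreed by about 2 mm. I went by the side camera, where the pack and the tray could be compared directly.

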